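Load two heat sinks into a gravity chute, fins up

TASK

Load both finned heat sinks into the sloping gravity chute so that they slide down under its lips and queue one behind the other against the stop, each with its flat base on the chute floor, fins up, and its long side across the chute. One starts on its side and one upside down, so turn them over as needed. Leave the black box, the bracket, the phone and the reel where they are.

Things in the scene. Friction and masses are not known exactly. Their poses are not given: they have to be found in the camera images.
- sink_a: dark grey finned heat sink 25 (x) x 40 (y) x 22 mm (z), 55 g: base plate 4 mm thick, 8 fins 2 mm thick standing along x over the whole 25 mm. Origin at the centre of the base's flat underside, z from base to fin tips. The outer fins' outer faces, at y = -18 and +20 mm, are good to grip. Starts on its side, resting on a 40 x 22 mm face: z level, within 0.5 rad of world -x
- sink_b: second heat sink of the same kind, size and axes; it starts upside down, standing on its fin tips with the flat base on top: z points down
- chute: aluminium base plate of the chute, 190 x 80 x 6 mm, fixed to the bench, origin at the centre of its underside; it carries the channel, which rises along this body's +x, away from the robot. A tall stereo microscope stands fixed to its right, around x 0.45 to 0.75, y -0.2 to -0.45: keep the arm clear of it
- channel: steel channel on the base plate, sloping 25 degrees. Origin on its floor, mid-width, at the stop's face, 24 mm above the bench; x uphill along the floor (180 mm long), y across, z square to the floor. Inner width 45 mm, walls 3 mm. Floor polished (friction about 0.18): a heat sink let go on it slides down by itself. The stop at x = 0 is 22 mm high
- potting_box: bystander: black potting box 52 x 80 x 36 mm, origin at the centre of its underside
- bracket: bystander: bent sheet steel bracket with two slots, 46 x 52 x 62 mm, origin at the centre of its underside
- handset: bystander: phone lying flat, 163 x 79 x 11 mm, origin at the centre of its underside
- reel: bystander: reel of solder with blue flanges standing on its flange, 52 x 52 x 38 mm, origin at the centre of its underside
- loading (a point): middle of the channel's loading part, on the floor at x = 115 mm of the channel. From x = 62 to 180 mm the sides are only 5 mm high. Below that, x = 0 to 62 mm, they are 30 mm high with inturned lips (27 mm clear height below the lips, 27 mm open between them), so parts get there only by sliding in from the loading part
Not all that is in view belongs to the job. What is shaped like the sink_a but blue, pink or turquoise is not meant.

How it is judged:
By the outcome, as a careful person would: the job done as asked, in the order asked, and still so for the second after the job is handed in, with the robot touching nothing.
It also fails if it takes over 72 s, if anything falls off the work surface, if the arm or the gripper's body presses on something with over 40 N, if the wrist force passes 120 N, or if a joint passes its speed limit or range.

ROBOT

A 7-joint arm with a two-finger parallel gripper is mounted at the origin on a cart in front of the work surface, level with it; the furniture and walls round the work are solid. World frame = base frame: x ahead of the robot, y to its left, z up, the work surface at z = 0. Lengths are in m, angles in rad, forces in N, time in s.
With the tool pointing down it reaches from about 0.4 to 0.85 m from the base axis. Payload 10.4 kg.
Tool frame: the origin (TCP) lies between the finger pads; the fingertips stand tip_extent ahead of it and the grasp point (between the pads) lies 2 mm behind it (tip_extent is the distance from the TCP to the fingertips, in m); z points along the fingers, y is the direction in which the jaws open and shut (so a half turn about z gives the same grasp; the last joint's range is limited). The gripper opens to 87 mm and grips with 3 to 60 N. Pads are 19 mm wide; open, the fingers measure 117 mm over their backs; the gripper's body (75 mm by 190 mm) begins 51 mm behind the grasp point.
Start: joints at [-1.136, 0.332, -0.065, 1.46, 0.022, 1.35, -0.088], TCP at [0.276, 0.561, 0.212] pointing down, gripper open.
Joint ranges: [-2.6, 2.6], [-0.5, 2.12], [-1.47, 1.34], [0.16, 2.42], [-1.27, 4.41], [0.06, 2.06], [-2.6, 2.6]. Speed limits (rad/s): [2.22, 2.22, 2.79, 2.79, 3.14, 3.14, 3.14].

INTERFACE

Orientations are given as a unit quaternion [x, y, z, w].
In Python, from bench import read_state, camera, camera_params, close_job, tip_extent gives the robot as it stands. The module is installed in compiled form; this text tells all that it offers.
- The arm moves only by the tool send_rows, never from a script. Its argument "steps" is a list of rows, each a list of 7 numbers: the turn, a rotation vector about the tool's x, y, z in degrees, then the shift along the tool's x, y, z in m, then the gripper's target within -1 to 1 (shut at 1, half-way at 0, fully open at -1). In form: [[ax, ay, az, x, y, z, jaw], ...]. A call has exactly 10 rows; each row shifts and turns the pose as measured when the row begins, along the tool's axes as they then stand; what a row does not reach is not made up. A row lasts 1/10 s, in which the tool goes at most 50 mm and 8.59 degrees, less where a joint would pass 70% of its speed; a pose out of reach is approached as far as the arm can. A call with a gripper value outside its range is refused whole. The fingers move at their own pace and stop on an object; "force" is the grip in N (left out, the last holds). Time passes only in rows, so rows that do not move let the fingers close, or fill a call up. It gives the time, the measured TCP pose, the force and the opening at its end, in the units of the state.
- read_state(): the state, without advancing time (a new reading comes with each control period).
- camera(name): name is "scene" or "top" or "wrist"; returns (picture, depth): 420x560x3 uint8, blue, green, red; 420x560 float32, m along the optical axis (not along the pixel's ray), 0 where there is no reading.
- camera_params(name): a dict with "camera_matrix" (3x3 intrinsics, pixels), "dist" ([k1, k2, p1, p2, k3] as OpenCV has them; the pictures are not rectified), "world_from_camera" (4x4, takes a point from camera to world coordinates). Camera axes: x right, y down, z forward; pixel columns grow to the right and rows downward; lengths in m; the calibration is good to about 2 mm. A picture is of the moment at which its call begins: read the wrist's pose just before it. camera_params takes no time and is no camera call; for the wrist camera it gives the pose at the moment of the call.
- close_job(): hands the job in, once; it reports no verdict.
The state is a dict: "time": time; "joint_positions": joint angles; "joint_vel": joint speeds; "joint_torque": joint torques, N m; "ee_pos": TCP position; "eef_rot": TCP orientation; "ft_force": force on the tool from outside, world axes, zero at the start; "torque": the same for the moment, N m; "width": finger opening in m.
Only numpy, scipy, OpenCV 4.12 (cv2) and the standard library are available. Lean on these libraries where they do the work, as an engineer would, in place of code of your own. Each camera call takes 0.05 s, during which the arm holds its last target.

## Working session

There is one attempt and no reset: what is moved stays moved. The work goes in short steps, Python scripts to look and compute and a tool call to move; the robot and the scene stay as the last step left them, time stands still between calls to the robot, and variables do not carry over. Pictures are saved under pics/ and viewed, and the job is handed in when it is done.

Besides the shell and the picture viewer there is one more tool, called after ">>>" in YAML: its name, and indented under it one key for each argument. send_rows: Moves the arm, as the interface text tells. Its arguments: {"type":"object","properties":{"steps":{"type":"array"},"force":{"type":"number"}},"required":["steps"]}

```bash
mkdir -p pics; ls; python3 - <<'E'
from bench import *
import cv2,numpy as np
s=read_state(); print(s)
try: print(tip_extent)
except Exception as e: print(e)
for n in ["scene","top","wrist"]:
    p=camera_params(n); print(n,np.round(p["camera_matrix"],1).tolist(),p["dist"],np.round(p["world_from_camera"],3).tolist())
    im,d=camera(n); cv2.imwrite(f"pics/{n}0.png",im); np.savez(f"{n}0.npz",im=im,d=d,T=p["world_from_camera"],K=p["camera_matrix"],dist=p["dist"])
E
```

```text
pics
{'time': 0.0, 'joint_positions': array([-1.13561663,  0.33288725, -0.06467432,  1.46092733,  0.02158145,
        1.34990467, -0.0885044 ]), 'joint_vel': array([-4.50795206e-04,  9.06030567e-04,  1.11681167e-05, -1.24062493e-03,
        8.71561117e-04,  1.74166721e-04, -2.07575682e-04]), 'joint_torque': array([-6.98119275e-04, -6.23236728e+01,  2.42525636e-02, -3.89907753e+01,
       -6.15328085e-02,  3.95387539e-02,  1.16516067e-04]), 'ee_pos': array([0.27606079, 0.56028219, 0.21105096]), 'eef_rot': array([ 2.26902284e-01,  9.73917266e-01, -7.03207948e-04, -1.34961520e-04]), 'ft_force': array([-0.39393642, -0.65324871, -0.36425413]), 'torque': array([ 0.05261148,  0.08017887, -0.04846093]), 'width': 0.08702784573489152}
0.017
scene [[513.6, 0.0, 282.2], [0.0, 513.6, 206.3], [0.0, 0.0, 1.0]] [-0.07286966  0.          0.          0.          0.        ] [[-0.676, -0.387, 0.627, -0.241], [-0.737, 0.364, -0.57, 0.927], [-0.008, -0.847, -0.531, 0.762], [0.0, 0.0, 0.0, 1.0]]
top [[401.0, 0.0, 284.3], [0.0, 401.0, 212.6], [0.0, 0.0, 1.0]] [-0.00169326  0.          0.          0.          0.        ] [[-0.035, -0.979, 0.2, 0.387], [-0.999, 0.035, -0.002, 0.151], [-0.005, -0.2, -0.98, 1.091], [0.0, 0.0, 0.0, 1.0]]
wrist [[301.8, 0.0, 275.3], [0.0, 301.8, 211.7], [0.0, 0.0, 1.0]] [-0.00636418  0.          0.          0.          0.        ] [[0.442, 0.859, 0.258, 0.203], [0.897, -0.423, -0.128, 0.595], [-0.001, 0.288, -0.958, 0.383], [0.0, 0.0, 0.0, 1.0]]
```

View pics/scene0.png

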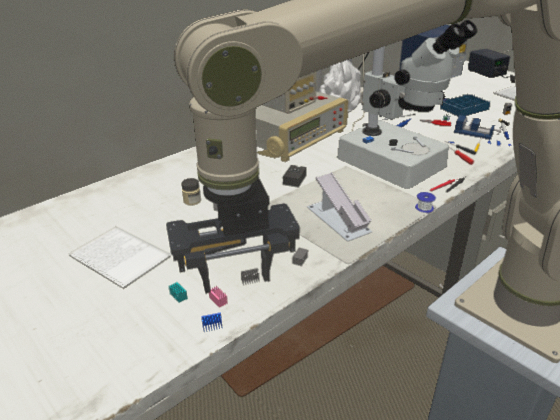

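View pics/top0.png

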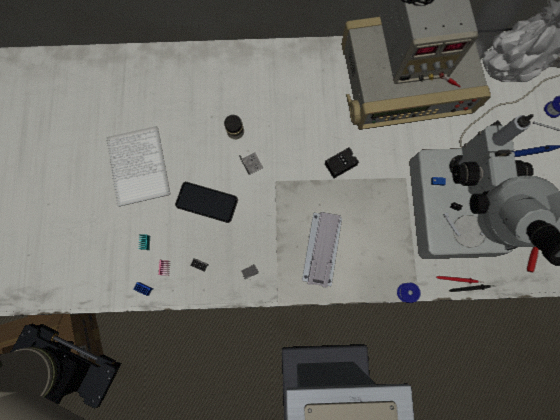

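View pics/wrist0.png

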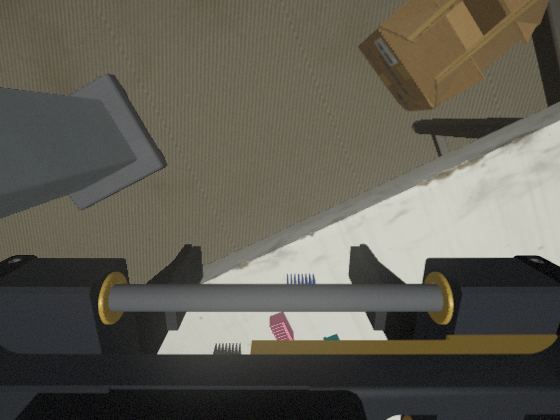

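```bash
cat > h.py <<'E'
import cv2,numpy as np
from bench import *
from scipy.spatial.transform import Rotation as R
def snap(n,tag):
    p=camera_params(n); im,d=camera(n); cv2.imwrite(f"pics/{n}{tag}.png",im)
    np.savez(f"{n}{tag}.npz",im=im,d=d,T=p["world_from_camera"],K=p["camera_matrix"],dist=p["dist"])
    return L(n,tag)
def L(n,tag): return dict(np.load(f"{n}{tag}.npz"))
def ray(z,uv):
    q=cv2.undistortPoints(np.array(uv,float).reshape(-1,1,2),z['K'],z['dist']).reshape(-1,2)
    T=z['T']; dirs=np.c_[q,np.ones(len(q))]@T[:3,:3].T
    return T[:3,3],dirs
def onz(z,uv,h):
    o,d=ray(z,uv); return o+d*((h-o[2])/d[:,2])[:,None]
def tri(z1,u1,z2,u2):
    o1,d1=ray(z1,u1);o2,d2=ray(z2,u2);out=[]
    for a,b in zip(d1,d2):
        t=np.linalg.lstsq(np.c_[a,-b],o2-o1,rcond=None)[0]
        p,q=o1+a*t[0],o2+b*t[1]; out.append(np.r_[(p+q)/2,np.linalg.norm(p-q)])
    return np.array(out)
def depthpts(z):
    h,w=z['d'].shape; v,u=np.mgrid[:h,:w]
    q=cv2.undistortPoints(np.c_[u.ravel(),v.ravel()].astype(float).reshape(-1,1,2),z['K'],z['dist']).reshape(-1,2)
    P=np.c_[q,np.ones(len(q))]*z['d'].reshape(-1,1)
    return (P@z['T'][:3,:3].T+z['T'][:3,3]).reshape(h,w,3)
def proj(z,P):
    T=np.linalg.inv(z['T']); return cv2.projectPoints(np.array(P,float).reshape(-1,1,3),cv2.Rodrigues(T[:3,:3])[0],T[:3,3],z['K'],z['dist'])[0].reshape(-1,2)
def crop(z,x0,y0,x1,y1,s,name):
    cv2.imwrite(f"pics/{name}.png",cv2.resize(z['im'][y0:y1,x0:x1],None,fx=s,fy=s,interpolation=cv2.INTER_CUBIC))
E
python3 - <<'E'
from h import *
t=L("top",0);s=L("scene",0)
crop(t,120,220,280,310,5,"c1"); crop(s,150,160,390,340,3,"c2"); crop(t,280,200,440,310,5,"c3")
for z in (t,s): print((z['d']>0).mean())
P=depthpts(t)
for u,v in [(199,264),(250,271),(144,289),(164,268),(322,248),(322,216),(318,285),(408,293),(250,162),(340,163),(250,230),(60,250)]: print((u,v),np.round(P[v,u],3))
print(onz(t,[(60,300),(400,300)],0))
E
```

```text
0.9959566326530612
0.9962542517006803
(199, 264) [0.474 0.379 0.022]
(250, 271) [0.451 0.245 0.021]
(144, 289) [0.414 0.522 0.026]
(164, 268) [0.466 0.471 0.025]
(322, 248) [0.501 0.055 0.061]
(322, 216) [0.577 0.054 0.099]
(318, 285) [0.408 0.065 0.003]
(408, 293) [ 0.38  -0.161  0.041]
(250, 162) [0.758 0.241 0.005]
(340, 163) [ 0.737 -0.01   0.031]
(250, 230) [0.564 0.244 0.001]
(60, 250) [ 0.527  0.767 -0.003]
[[ 0.39306513  0.75454356  0.        ]
 [ 0.36178328 -0.15036065  0.        ]]
```

View pics/c1.png

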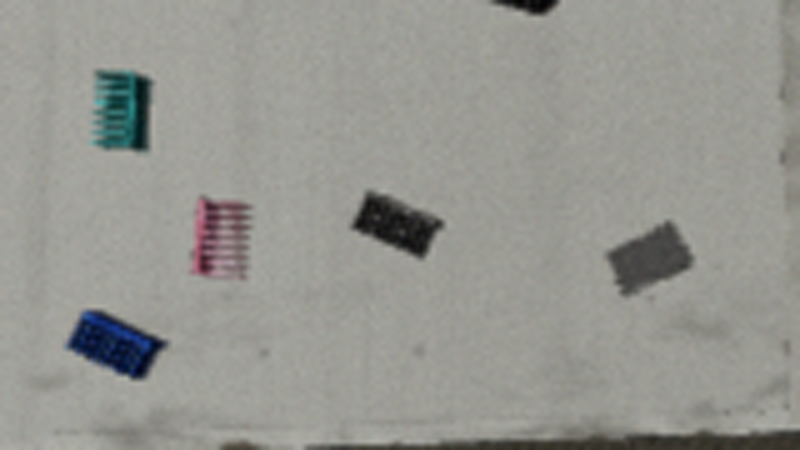

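View pics/c2.png

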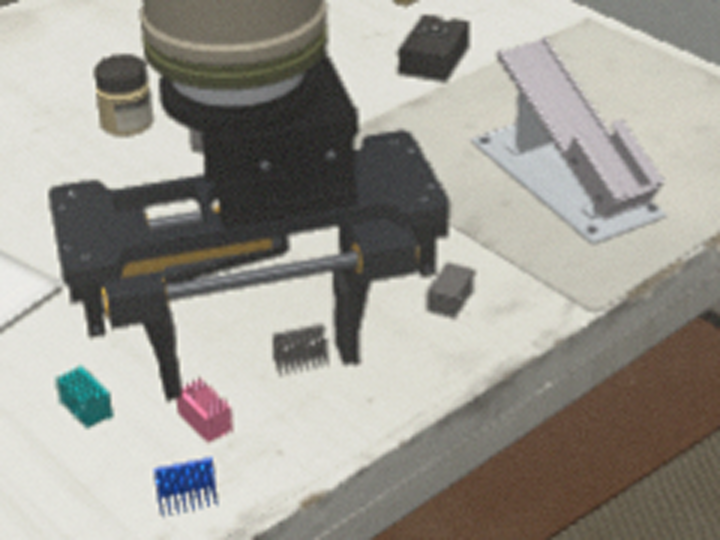

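View pics/c3.png

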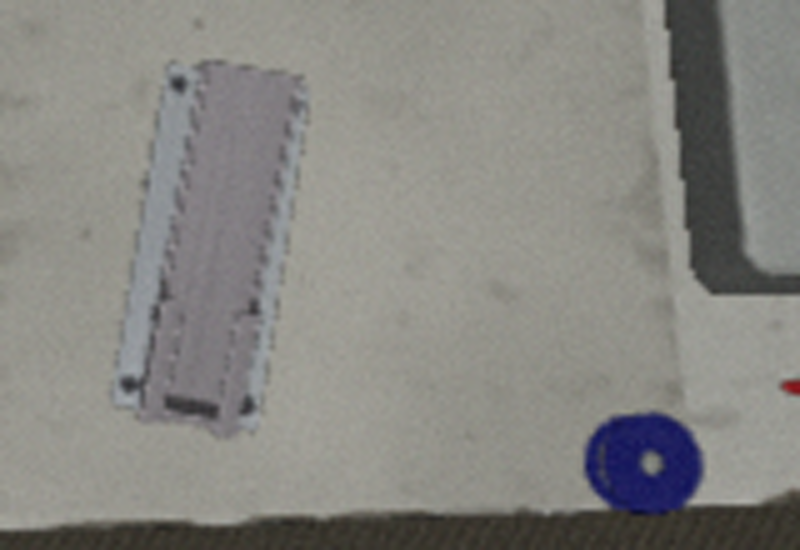

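```bash
python3 - <<'E'
from h import *
t=L("top",0);s=L("scene",0);P=depthpts(t);S=depthpts(s)
def top(P,x0,x1,y0,y1,z0,z1):
    m=(P[...,0]>x0)&(P[...,0]<x1)&(P[...,1]>y0)&(P[...,1]<y1)&(P[...,2]>z0)&(P[...,2]<z1)&(P[...,2]!=0); return m
for n,b in dict(a=(.43,.52,.34,.42),b=(.41,.49,.2,.29)).items():
  for nm,Q in (("top",P),("scene",S)):
    for zz in ((.010,.04),(.018,.04)):
      m=top(Q,*b,*zz); q=Q[m]; 
      r=cv2.minAreaRect((q[:,:2]*1000).astype(np.float32))
      print(n,nm,zz,m.sum(),"zmed",np.median(q[:,2]).round(4),np.percentile(q[:,2],[5,95]).round(4),"mean",q[:,:2].mean(0).round(4),"rect",np.round(r[0],1),np.round(r[1],1),round(r[2],1))
# colour mask on top -> rays on plane
g=cv2.cvtColor(t['im'],cv2.COLOR_BGR2GRAY)
for n,(x0,y0,x1,y1),h in (("a",(185,250,215,280),.0125),("b",(235,258,265,284),.022)):
    m=np.zeros_like(g); m[y0:y1,x0:x1]=(g[y0:y1,x0:x1]<115)*255
    c=max(cv2.findContours(m,0,2)[0],key=cv2.contourArea)[:,0]
    for h in (.011,.022,.025):
        w=onz(t,c,h)[:,:2]*1000; r=cv2.minAreaRect(w.astype(np.float32)); print(n,h,np.round(r[0],1),np.round(r[1],1),round(r[2],1),cv2.boxPoints(r).round(0).tolist())
# corners b triangulate : scene ROI
crop(s,225,255,325,300,8,"c4"); crop(t,185,245,270,290,9,"c5")
E
```

```text
a top (0.01, 0.04) 118 zmed 0.0219 [0.0119 0.0274] mean [0.4737 0.3816] rect [473.3 380.7] [40.7 21.8] 65.0
a top (0.018, 0.04) 79 zmed 0.0242 [0.0193 0.0276] mean [0.4746 0.3807] rect [473.3 380.7] [40.7 21.8] 65.0
a scene (0.01, 0.04) 168 zmed 0.0207 [0.0121 0.0264] mean [0.4723 0.3798] rect [471.7 379.2] [39.7 27. ] 66.0
a scene (0.018, 0.04) 110 zmed 0.0234 [0.0185 0.0267] mean [0.4734 0.3793] rect [471. 380.] [39.1 27.4] 62.4
b top (0.01, 0.04) 146 zmed 0.0222 [0.0191 0.0252] mean [0.4504 0.2459] rect [450.6 245.9] [25.2 39.8] 22.1
b top (0.018, 0.04) 146 zmed 0.0222 [0.0191 0.0252] mean [0.4504 0.2459] rect [450.6 245.9] [25.2 39.8] 22.1
b scene (0.01, 0.04) 165 zmed 0.0213 [0.0115 0.0244] mean [0.4457 0.247 ] rect [448.4 243.6] [26.  46.2] 21.0
b scene (0.018, 0.04) 124 zmed 0.0219 [0.019  0.0246] mean [0.4473 0.2452] rect [448.5 243.3] [26.  45.5] 21.0
a 0.011 [473.2 381.8] [45.3 22.8] 65.3 [[453.0, 366.0], [474.0, 356.0], [493.0, 398.0], [472.0, 407.0]]
a 0.022 [472.4 379.4] [44.9 22.5] 65.3 [[453.0, 364.0], [473.0, 354.0], [492.0, 395.0], [472.0, 405.0]]
a 0.025 [472.1 378.8] [44.7 22.5] 65.3 [[453.0, 363.0], [473.0, 354.0], [492.0, 394.0], [471.0, 404.0]]
b 0.011 [450.7 247. ] [26.3 41.5] 24.6 [[430.0, 260.0], [447.0, 223.0], [471.0, 234.0], [454.0, 271.0]]
b 0.022 [450.1 246. ] [26.  41.1] 24.6 [[430.0, 259.0], [447.0, 222.0], [470.0, 233.0], [453.0, 270.0]]
b 0.025 [449.9 245.7] [26. 41.] 24.6 [[430.0, 259.0], [447.0, 222.0], [470.0, 233.0], [453.0, 270.0]]
```

View pics/c4.png

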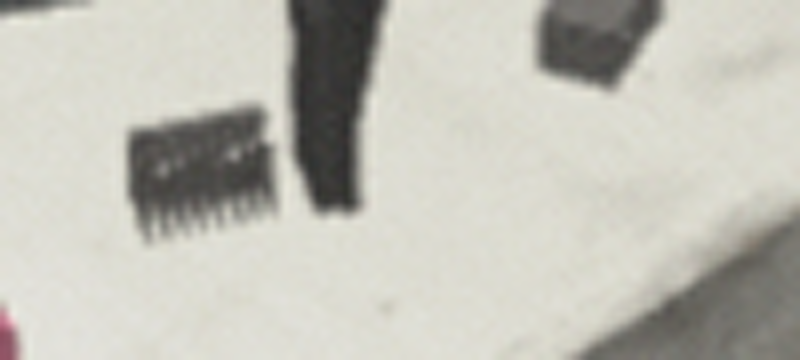

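View pics/c5.png

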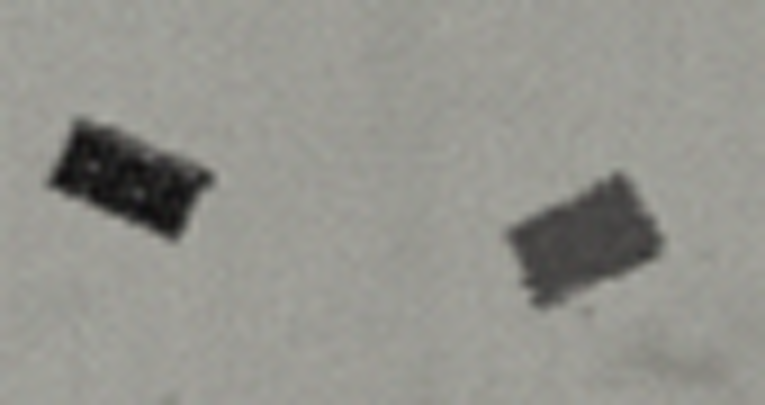

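```bash
python3 - <<'E'
from h import *
t=L("top",0);s=L("scene",0)
for n,z in (("top",t),("scene",s)):
    P=depthpts(z)
    m=(P[...,0]>.36)&(P[...,0]<.65)&(P[...,1]>-.03)&(P[...,1]<.13)&(P[...,2]>.015)&(P[...,2]<.14)
    q=P[m]; yaw=np.deg2rad(-10.8)
    # iterative fit plane on raised region x>0.47 (loading)
    f=q[q[:,0]>.49]
    for _ in range(8):
        A=np.c_[f[:,:2],np.ones(len(f))]; c=np.linalg.lstsq(A,f[:,2],rcond=None)[0]; r=f[:,2]-A@c; f=f[abs(r)<max(.003,1.5*r.std())] if _<6 else f
    g=np.hypot(c[0],c[1]); print(n,m.sum(),len(f),"slope",np.degrees(np.arctan(g)),"az",np.degrees(np.arctan2(c[1],c[0])),"res",r.std(), "z at (.5,.055)",c@[.5,.055,1])
    w=q[q[:,0]>.49][:,:2]*1000; rr=cv2.minAreaRect(w.astype(np.float32)); print(rr)
    w=q[:,:2]*1000; rr=cv2.minAreaRect(w.astype(np.float32)); print(rr)
    # base plate
    m=(P[...,0]>.36)&(P[...,0]<.65)&(P[...,1]>-.03)&(P[...,1]<.13)&(P[...,2]>.003)
    if n=="top":
        w=P[m][:,:2]*1000; rr=cv2.minAreaRect(w.astype(np.float32)); print("all",rr, cv2.boxPoints(rr))
crop(s,300,160,390,245,8,"c6")
E
```

```text
top 1478 605 slope 24.86620227092015 az -11.141854384440517 res 0.0014699546777040334 z at (.5,.055) 0.0605366841309217
((535.27099609375, 43.720909118652344), (50.756996154785156, 100.03711700439453), 77.80613708496094)
((495.34375, 52.67229080200195), (52.11330032348633, 182.03076171875), 77.44746398925781)
all ((505.15472412109375, 50.005279541015625), (289.0307312011719, 159.7922821044922), 0.03903133049607277) [[360.58496  129.80295 ]
 [360.6938   -29.989294]
 [649.7245   -29.792389]
 [649.61566  129.99985 ]]
scene 1419 446 slope 25.010706977863617 az -9.296157201050407 res 0.0015656195251101224 z at (.5,.055) 0.061558998672543025
((535.2074584960938, 41.12832260131836), (55.13288116455078, 99.48015594482422), 79.03280639648438)
((492.3061218261719, 49.942237854003906), (56.764503479003906, 187.20773315429688), 77.59198760986328)
```

View pics/c6.png

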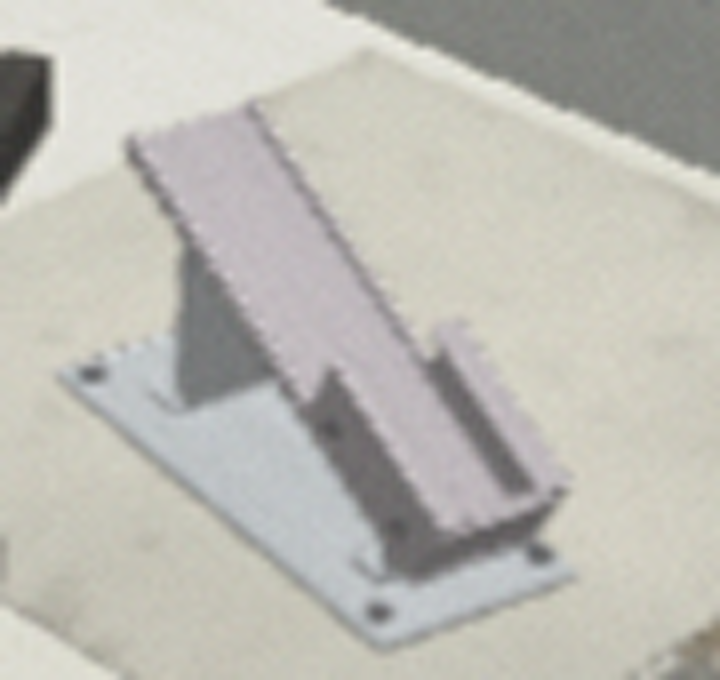

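>>> send_rows:
  steps:
    - [0,0,0,-0.025,-0.008,0.006,-1]
    - [0,0,0,-0.025,-0.008,0.006,-1]
    - [0,0,0,-0.025,-0.008,0.006,-1]
    - [0,0,0,-0.025,-0.008,0.006,-1]
    - [0,0,0,-0.025,-0.008,0.006,-1]
    - [0,0,0,-0.025,-0.008,0.006,-1]
    - [0,0,0,-0.025,-0.008,0.006,-1]
    - [0,0,0,-0.025,-0.008,0.006,-1]
    - [0,0,0,-0.025,-0.008,0.006,-1]
    - [0,0,0,0,0,0,-1]
  force: 20

```text
time: 1.15
ee_pos: [0.4502, 0.3892, 0.1517]
eef_rot: [0.225, 0.974, -0.003, -0.002]
ft_force: [0.7, -0.2, 1.2]
width: 0.0871
```

```bash
python3 - <<'E'
from h import *
s=read_state(); print(s['time'],s['joint_positions'].round(3))
w=snap("wrist",1)
P=depthpts(w)
for n,b in dict(a=(.43,.52,.34,.42),b=(.41,.49,.2,.29)).items():
    for zz in ((.010,.04),(.018,.04)):
      m=(P[...,0]>b[0])&(P[...,0]<b[1])&(P[...,1]>b[2])&(P[...,1]<b[3])&(P[...,2]>zz[0])&(P[...,2]<zz[1])
      q=P[m]
      if len(q)<20: print(n,len(q)); continue
      r=cv2.minAreaRect((q[:,:2]*1000).astype(np.float32))
      print(n,zz,m.sum(),"zmed",np.median(q[:,2]).round(4),np.percentile(q[:,2],[5,95]).round(4),"rect",np.round(r[0],1),np.round(r[1],1),round(r[2],1))
E
```

```text
1.15 [-0.836  0.308  0.056  1.621 -0.018  1.219  0.34 ]
a (0.01, 0.04) 484 zmed 0.0231 [0.0119 0.0248] rect [470.8 380.9] [39.6 22. ] 64.3
a (0.018, 0.04) 355 zmed 0.0236 [0.0192 0.025 ] rect [470.8 381. ] [39.4 22. ] 64.3
b (0.01, 0.04) 850 zmed 0.0207 [0.014 0.022] rect [448.5 246. ] [24.9 41.3] 22.6
b (0.018, 0.04) 760 zmed 0.0209 [0.0197 0.022 ] rect [448.5 246. ] [24.9 41.2] 22.6
```

View pics/wrist1.png

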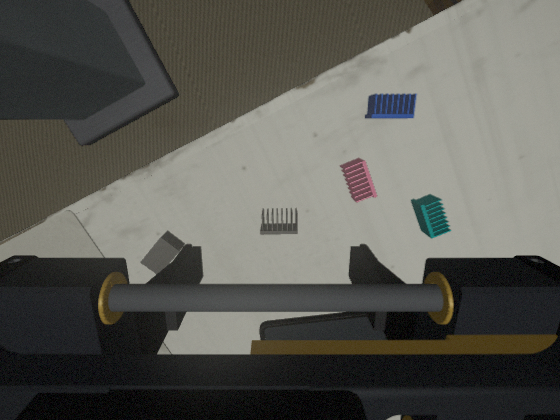

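```bash
cat >> h.py <<'E'
def pose(az,theta,p):
    """out azimuth deg, theta = deg of tool below horizontal, measured from out dir (>90: pointing in)"""
    a=np.deg2rad(az);t=np.deg2rad(theta);o=np.array([np.cos(a),np.sin(a),0]);up=np.array([0,0,1.])
    z=o*np.cos(t)-up*np.sin(t); y=np.array([-o[1],o[0],0]); x=np.cross(y,z)
    T=np.eye(4);T[:3,:3]=np.c_[x,y,z];T[:3,3]=p; return T
def cur():
    s=read_state();T=np.eye(4);T[:3,:3]=R.from_quat(s['eef_rot']).as_matrix();T[:3,3]=s['ee_pos'];return T
def plan(B,N,A=None):
    from scipy.linalg import logm,expm
    A=cur() if A is None else A
    X=np.real(expm(np.real(logm(np.linalg.inv(A)@B))/N))
    rv=np.degrees(R.from_matrix(X[:3,:3]).as_rotvec())
    print(N,"rows:",rv.round(2).tolist(),(X[:3,3]).round(4).tolist(),"rot/row",np.linalg.norm(rv).round(2),"mm/row",(1e3*np.linalg.norm(X[:3,3])).round(1))
def where():
    s=read_state(); M=R.from_quat(s['eef_rot']).as_matrix()
    y=M[:,1];z=M[:,2]
    print("t",round(s['time'],2),"p",s['ee_pos'].round(4),"jaw az",np.degrees(np.arctan2(y[1],y[0])).round(2),"jaw tilt",np.degrees(np.arcsin(y[2])).round(2),"below horiz",np.degrees(np.arcsin(-z[2])).round(2),"f",s['ft_force'].round(1),"w",s['width'].round(4),"q",s['joint_positions'].round(2).tolist())
E
python3 - <<'E'
from h import *
where()
o=np.array([np.cos(np.deg2rad(-25.7)),np.sin(np.deg2rad(-25.7)),0])
c=np.array([.4715,.3807,0]);d=o*np.cos(np.deg2rad(40))-np.array([0,0,np.sin(np.deg2rad(40))])
g=c-.0155*o+[0,0,.0202]; pre=g-.08*d
print(g,pre)
plan(pose(-25.7,40,pre),9)
E
```

```text
Traceback (most recent call last):
  File "h.py", line 46, in where
    print("t",round(s['time'],2),"p",s['ee_pos'].round(4),"jaw az",np.degrees(np.arctan2(y[1],y[0])).round(2),"jaw tilt",np.degrees(np.arcsin(y[2])).round(2),"below horiz",np.degrees(np.arcsin(-z[2])).round(2),"f",s['ft_force'].round(1),"w",s['width'].round(4),"q",s['joint_positions'].round(2).tolist())
                                                                                                                                                                                                                                                 ^^^^^^^^^^^^^^^^
AttributeError: 'float' object has no attribute 'round'
```

```bash
sed -i "s/s\['width'\].round(4)/round(s['width'],4)/" h.py
python3 - <<'E'
from h import *
where()
o=np.array([np.cos(np.deg2rad(-25.7)),np.sin(np.deg2rad(-25.7)),0])
c=np.array([.4715,.3807,0]);d=o*np.cos(np.deg2rad(40))-np.array([0,0,np.sin(np.deg2rad(40))])
g=c-.0155*o+[0,0,.0202]; pre=g-.08*d
print(g,pre)
plan(pose(-25.7,40,pre),9)
E
```

```text
t 1.2 p [0.4487 0.3912 0.1521] jaw az 64.07 jaw tilt -0.32 below horiz 89.65 f [-0.7 -0.7  0.2] w 0.0871 q [-0.84, 0.31, 0.05, 1.62, -0.02, 1.22, 0.34]
[0.45753331 0.38742172 0.0202    ] [0.4023121  0.41399789 0.07162301]
9 rows: [-0.04, -5.57, -0.01] [0.009, 0.0001, 0.0063] rot/row 5.57 mm/row 11.0
```

>>> send_rows:
  steps:
    - [0,-5.57,0,0.009,0,0.0063,-0.6]
    - [0,-5.57,0,0.009,0,0.0063,-0.6]
    - [0,-5.57,0,0.009,0,0.0063,-0.6]
    - [0,-5.57,0,0.009,0,0.0063,-0.6]
    - [0,-5.57,0,0.009,0,0.0063,-0.6]
    - [0,-5.57,0,0.009,0,0.0063,-0.6]
    - [0,-5.57,0,0.009,0,0.0063,-0.6]
    - [0,-5.57,0,0.009,0,0.0063,-0.6]
    - [0,-5.57,0,0.009,0,0.0063,-0.6]
    - [0,0,0,0,0,0,-0.6]

```text
time: 2.2
ee_pos: [0.3941, 0.4264, 0.0716]
eef_rot: [0.198, 0.878, -0.088, 0.426]
ft_force: [-0.4, 0.8, -0.4]
width: 0.0698
```

```bash
python3 - <<'E'
from h import *
where()
o=np.array([np.cos(np.deg2rad(-25.7)),np.sin(np.deg2rad(-25.7)),0])
c=np.array([.4715,.3807,0]);d=o*np.cos(np.deg2rad(40))-np.array([0,0,np.sin(np.deg2rad(40))])
g=c-.0155*o+[0,0,.0202]; pre=g-.08*d
plan(pose(-25.7,40,g),10); plan(pose(-25.7,40,g-.03*d),5)
w=snap("wrist",2)
P=depthpts(w)
for n,b in dict(a=(.43,.52,.34,.42),b=(.41,.49,.2,.29)).items():
      m=(P[...,0]>b[0])&(P[...,0]<b[1])&(P[...,1]>b[2])&(P[...,1]<b[3])&(P[...,2]>.006)&(P[...,2]<.04)
      q=P[m]
      if len(q)<20: print(n,len(q)); continue
      r=cv2.minAreaRect((q[:,:2]*1000).astype(np.float32))
      print(n,m.sum(),np.percentile(q[:,2],[5,95]).round(4),"rect",np.round(r[0],1),np.round(r[1],1),round(r[2],1))
E
```

```text
t 2.2 p [0.3941 0.4264 0.0716] jaw az 64.98 jaw tilt 0.76 below horiz 38.41 f [-0.4  0.8 -0.4] w 0.0698 q [-1.46, 0.51, 0.06, 1.87, 0.9, 1.24, -0.8]
10 rows: [0.1, 0.16, -0.02] [-0.0007, -0.0008, 0.009] rot/row 0.19 mm/row 9.0
5 rows: [0.2, 0.32, -0.03] [-0.0014, -0.0016, 0.012] rot/row 0.38 mm/row 12.2
a 835 [0.0071 0.0239] rect [470.9 381.1] [39.6 24.2] 63.9
b 718 [0.0072 0.021 ] rect [447.9 246.4] [25.3 42.3] 22.8
```

View pics/wrist2.png

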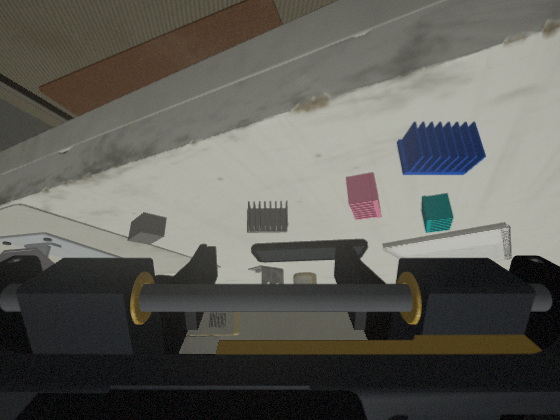

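```bash
python3 - <<'E'
from h import *
where()
o=np.array([np.cos(np.deg2rad(-25.7)),np.sin(np.deg2rad(-25.7)),0])
c=np.array([.471,.381,0]);d=o*np.cos(np.deg2rad(40))-np.array([0,0,np.sin(np.deg2rad(40))])
g=c-.0155*o+[0,0,.0202]
plan(pose(-25.7,40,g-.012*d),9)
E
```

```text
t 2.25 p [0.3955 0.4265 0.0734] jaw az 64.87 jaw tilt 0.89 below horiz 38.55 f [-1.3  0.1  0.7] w 0.0698 q [-1.46, 0.51, 0.06, 1.87, 0.89, 1.24, -0.79]
9 rows: [0.11, 0.16, -0.04] [-0.0005, -0.001, 0.0086] rot/row 0.2 mm/row 8.7
```

>>> send_rows:
  steps:
    - [0.1,0.16,0,-0.0005,-0.001,0.0086,-0.6]
    - [0.1,0.16,0,-0.0005,-0.001,0.0086,-0.6]
    - [0.1,0.16,0,-0.0005,-0.001,0.0086,-0.6]
    - [0.1,0.16,0,-0.0005,-0.001,0.0086,-0.6]
    - [0.1,0.16,0,-0.0005,-0.001,0.0086,-0.6]
    - [0.1,0.16,0,-0.0005,-0.001,0.0086,-0.6]
    - [0.1,0.16,0,-0.0005,-0.001,0.0086,-0.6]
    - [0.1,0.16,0,-0.0005,-0.001,0.0086,-0.6]
    - [0.1,0.16,0,-0.0005,-0.001,0.0086,-0.6]
    - [0,0,0,0,0,0,-0.6]

```text
time: 3.25
ee_pos: [0.4583, 0.3866, 0.0286]
eef_rot: [0.211, 0.883, -0.09, 0.409]
ft_force: [0.4, 0.1, -0.3]
width: 0.0697
```

```bash
python3 - <<'E'
from h import *
where()
for i in range(3): print(read_state()['ee_pos'])
w=snap("wrist",3)
where()
o=np.array([np.cos(np.deg2rad(-25.7)),np.sin(np.deg2rad(-25.7)),0])
c=np.array([.471,.381,0]);d=o*np.cos(np.deg2rad(40))-np.array([0,0,np.sin(np.deg2rad(40))])
g=c-.0155*o+[0,0,.0202]
plan(pose(-25.7,40,g),3)
E
```

```text
t 3.25 p [0.4583 0.3866 0.0286] jaw az 63.5 jaw tilt 0.75 below horiz 40.53 f [ 0.4  0.1 -0.3] w 0.0697 q [-1.35, 0.55, 0.11, 1.91, 0.94, 1.09, -0.79]
[0.45832429 0.38659411 0.02860086]
[0.45832429 0.38659411 0.02860086]
[0.45832429 0.38659411 0.02860086]
t 3.3 p [0.4579 0.3872 0.0288] jaw az 63.54 jaw tilt 0.77 below horiz 40.54 f [ 0.  -0.5  0.5] w 0.069 q [-1.35, 0.55, 0.11, 1.91, 0.94, 1.09, -0.79]
3 rows: [-0.03, -0.18, -0.36] [0.0024, 0.0, 0.0016] rot/row 0.4 mm/row 2.9
```

View pics/wrist3.png

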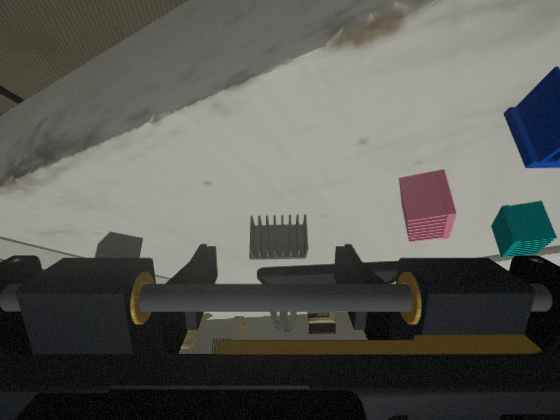

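>>> send_rows:
  steps:
    - [0,-0.2,-0.3,0.0024,0,0.0016,-0.6]
    - [0,-0.2,-0.3,0.0024,0,0.0016,-0.6]
    - [0,-0.2,-0.3,0.0024,0,0.0016,-0.6]
    - [0,0,0,0,0,0,0.4]
    - [0,0,0,0,0,0,0.4]
    - [0,0,0,0,0,0,0.4]
    - [0,0,0,0,0,0,0.4]
    - [0,0,0,0,0,0,0.4]
    - [0,0,0,0,0,0,0.4]
    - [0,0,0,0,0,0,0.4]
  force: 20

```text
time: 4.3
ee_pos: [0.4555, 0.39, 0.0197]
eef_rot: [0.201, 0.883, -0.093, 0.413]
ft_force: [-0.7, 0.1, 0.2]
width: 0.0279
```

```bash
python3 - <<'E'
from h import *
where()
w=snap("wrist",4)
E
```

```text
t 4.3 p [0.4555 0.39   0.0197] jaw az 64.35 jaw tilt 0.09 below horiz 39.95 f [-0.7  0.1  0.2] w 0.0279 q [-1.36, 0.57, 0.11, 1.9, 0.95, 1.08, -0.8]
```

View pics/wrist4.png

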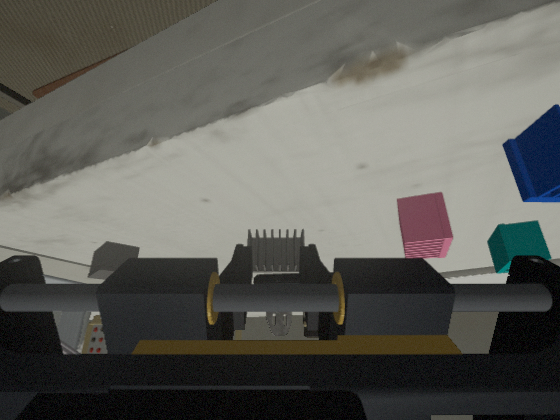

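```bash
python3 - <<'E'
from h import *
w=L("wrist",4);A=cur()
pts={n:(A@np.r_[v,1])[:3] for n,v in dict(tcp=(0,0,0),tip=(0,0,.017),tipL=(0,.014,.017),tipR=(0,-.014,.017),tipx=(.0095,0,.017),tipxm=(-.0095,0,.017)).items()}
for n,p in pts.items(): print(n,p.round(4),proj(w,[p]).round(0))
P=depthpts(w)
for u,v in [(276,240),(276,262),(255,240),(245,250),(240,255),(310,255),(238,275),(276,300)]: print((u,v),w['d'][v,u].round(4),P[v,u].round(4),(np.linalg.inv(A)@np.r_[P[v,u],1])[:3].round(4))
crop(w,210,210,350,350,5,"c7")
E
```

```text
tcp [0.4556 0.39   0.0198] [[277. 256.]]
tip [0.4673 0.3844 0.0089] [[277. 245.]]
tipL [0.4734 0.397  0.0089] [[297. 245.]]
tipR [0.4613 0.3717 0.0088] [[256. 245.]]
tipx [0.4618 0.387  0.0016] [[277. 232.]]
tipxm [0.4728 0.3817 0.0161] [[277. 258.]]
(276, 240) 0.2192 [0.4775 0.379  0.0016] [-0.0018 -0.0004  0.0305]
(276, 262) 0.2131 [0.4778 0.3788 0.0177] [-0.0144 -0.0005  0.0204]
(255, 240) 0.2198 [0.4714 0.3649 0.0014] [-0.0021 -0.0157  0.0311]
(245, 250) 0.1696 [0.4291 0.3827 0.022 ] [ 0.0115 -0.018  -0.0173]
(240, 255) 0.16 [0.421  0.3847 0.0271] [ 0.0129 -0.0197 -0.0268]
(310, 255) 0.1638 [0.4406 0.417  0.0262] [ 0.0113  0.0179 -0.0234]
(238, 275) 0.1418 [0.4088 0.3918 0.0405] [ 0.0116 -0.0185 -0.0462]
(276, 300) 0.0847 [0.3674 0.4313 0.0585] [ 0.0328 -0.0008 -0.0995]
```

View pics/c7.png

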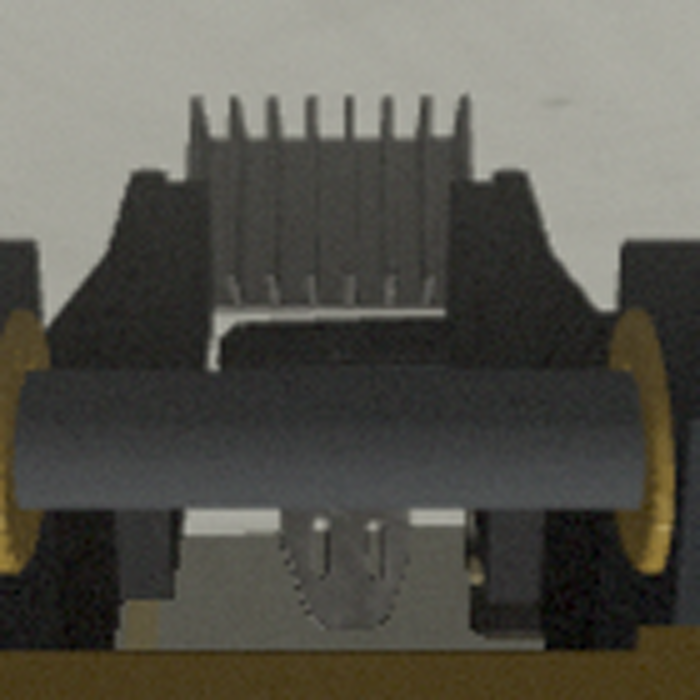

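```bash
python3 - <<'E'
from h import *
for k in (1,3,4):
    w=L("wrist",k)
    # wrist cam to tool transform from k=4 current
    if k==4: A=cur(); C=np.linalg.inv(A)@w['T']; print("cam in tool",C.round(3).tolist())
w4=L("wrist",4);C=np.linalg.inv(cur())@w4['T']
for k in (1,3,4):
    w=L("wrist",k); Q=depthpts(dict(w,T=C)) # tool coords
    for nm,m in (("L",(abs(Q[...,1]+.0)<.06)&(Q[...,1]<-.012)),("R",(Q[...,1]>.012)&(Q[...,1]<.06))):
        mm=m&(Q[...,2]>-.08)&(abs(Q[...,0])<.016)&(w['d']>0.1)&(w['d']<.2)
        q=Q[mm]; print(k,nm,len(q),"zmax",np.percentile(q[:,2],[50,90,98,100]).round(3),"y",np.percentile(q[:,1],[2,98]).round(3),"x",np.percentile(q[:,0],[2,98]).round(3))
P=depthpts(w4)
m=(P[...,0]>.43)&(P[...,0]<.52)&(P[...,1]>.34)&(P[...,1]<.42)&(P[...,2]>.003)&(P[...,2]<.04)&(w4['d']>.2)
q=P[m]; print(cv2.minAreaRect((q[:,:2]*1000).astype(np.float32)),np.percentile(q[:,2],[2,98]))
print(w4['d'][225:300:4,245].round(3)); print(w4['d'][225:300:4,238].round(3))
E
```

```text
cam in tool [[-0.0, -0.958, -0.288, 0.081], [1.0, -0.0, 0.001, -0.001], [-0.001, -0.288, 0.958, -0.174], [0.0, 0.0, 0.0, 1.0]]
1 L 2470 zmax [-0.052 -0.021 -0.013 -0.01 ] y [-0.055 -0.044] x [-0.008  0.013]
1 R 2266 zmax [-0.049 -0.02  -0.013 -0.011] y [0.042 0.053] x [-0.007  0.013]
3 L 2282 zmax [-0.05  -0.018  0.01   0.015] y [-0.047 -0.017] x [-0.008  0.013]
3 R 2140 zmax [-0.047 -0.016  0.011  0.015] y [0.015 0.045] x [-0.007  0.013]
4 L 1601 zmax [-0.043  0.003  0.015  0.015] y [-0.044 -0.014] x [-0.007  0.015]
4 R 1565 zmax [-0.044 -0.013  0.015  0.015] y [0.013 0.043] x [-0.007  0.015]
((469.8554382324219, 381.3143615722656), (39.82258224487305, 21.393041610717773), 64.33782958984375) [0.00349149 0.02401073]
[0.199 0.206 0.213 0.22  0.229 0.239 0.171 0.166 0.161 0.156 0.152 0.148
 0.143 0.14  0.138 0.089 0.087 0.086 0.086]
[0.198 0.205 0.213 0.222 0.232 0.172 0.166 0.161 0.158 0.152 0.151 0.148
 0.144 0.14  0.136 0.089 0.086 0.087 0.085]
```

```bash
python3 - <<'E'
from h import *
s=snap("scene",4); A=cur()
for n,v in dict(tcp=(0,0,0),tip=(0,0,.017),tipL=(0,.014,.017),tipR=(0,-.014,.017),m=(0,.014,-.011)).items():
    print(n,proj(s,[(A@np.r_[v,1])[:3]]).round(0))
crop(s,190,225,310,315,6,"c8")
print(where())
E
```

```text
tcp [[251. 280.]]
tip [[250. 280.]]
tipL [[244. 281.]]
tipR [[256. 279.]]
m [[245. 281.]]
t 4.4 p [0.4555 0.39   0.0197] jaw az 64.36 jaw tilt 0.09 below horiz 39.94 f [-0.2 -0.2  0.8] w 0.0269 q [-1.36, 0.57, 0.11, 1.9, 0.95, 1.08, -0.8]
None
```

View pics/c8.png

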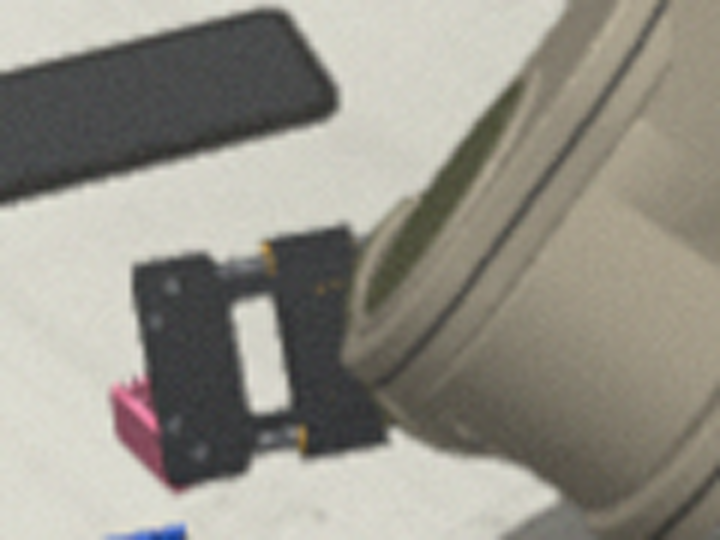

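```bash
python3 - <<'E'
from h import *
C=np.array([[-0.0,-0.958,-0.288,0.081],[1,0,0.001,-0.001],[-.001,-.288,.958,-.174],[0,0,0,1]])
w4=L("wrist",4);C=np.linalg.inv(cur())@w4['T']
for k,cols in ((4,(238,242,247,305,312)),(1,(196,200,352,358))):
    w=L("wrist",k); Q=depthpts(dict(w,T=C))
    for c in cols:
        print(k,c,[(r,(Q[r,c]*1000).round(1).tolist()) for r in range(242,258,2)])
E
```

```text
4 238 [(242, [-8.4, -29.7, 42.6]), (244, [13.0, -22.5, -12.4]), (246, [12.7, -22.2, -14.4]), (248, [12.8, -21.9, -17.6]), (250, [12.9, -21.5, -20.5]), (252, [13.3, -21.1, -24.0]), (254, [13.2, -20.8, -26.3]), (256, [12.8, -20.6, -28.0])]
4 242 [(242, [-8.5, -26.6, 42.7]), (244, [13.0, -20.2, -12.2]), (246, [13.0, -19.9, -15.2]), (248, [13.0, -19.6, -18.0]), (250, [12.2, -19.5, -19.0]), (252, [11.7, -19.3, -20.5]), (254, [11.5, -19.1, -22.7]), (256, [11.4, -18.9, -25.0])]
4 247 [(242, [-2.9, -21.4, 29.2]), (244, [-4.7, -21.5, 29.8]), (246, [11.6, -17.4, -11.8]), (248, [11.1, -17.2, -13.7]), (250, [11.9, -16.8, -18.3]), (252, [11.9, -16.6, -20.9]), (254, [11.3, -16.4, -22.2]), (256, [11.3, -16.2, -24.8])]
4 305 [(242, [-8.6, 22.0, 43.0]), (244, [-12.4, 22.6, 48.1]), (246, [11.5, 16.2, -11.6]), (248, [11.3, 16.0, -14.2]), (250, [11.0, 15.8, -16.3]), (252, [11.7, 15.4, -20.6]), (254, [11.5, 15.2, -22.8]), (256, [11.5, 15.0, -25.2])]
4 312 [(242, [-8.8, 27.4, 43.3]), (244, [13.1, 20.1, -12.6]), (246, [12.6, 20.0, -14.2]), (248, [12.9, 19.5, -17.8]), (250, [12.4, 19.4, -19.5]), (252, [12.8
[... 313 characters left out ...]

1 200 [(242, [-53.6, -88.4, 152.1]), (244, [-56.2, -88.6, 152.3]), (246, [11.6, -44.6, -11.8]), (248, [10.9, -44.4, -13.0]), (250, [9.9, -44.3, -13.7]), (252, [8.3, -44.6, -12.9]), (254, [7.7, -44.3, -14.4]), (256, [6.6, -44.3, -14.8])]
1 352 [(242, [-53.3, 88.0, 151.1]), (244, [-55.8, 88.1, 150.9]), (246, [11.5, 43.5, -11.8]), (248, [11.4, 42.8, -14.5]), (250, [10.7, 42.6, -15.6]), (252, [9.3, 42.8, -15.2]), (254, [8.3, 42.7, -15.8]), (256, [8.0, 42.3, -17.8])]
1 358 [(242, [-52.9, 94.6, 149.9]), (244, [-55.2, 94.7, 149.6]), (246, [11.4, 47.1, -11.5]), (248, [11.5, 46.2, -14.7]), (250, [11.3, 45.6, -17.0]), (252, [11.3, 44.9, -19.8]), (254, [11.3, 44.2, -22.4]), (256, [12.0, 43.1, -26.4])]
```

```bash
cat >> h.py <<'E'
def tippose(az,theta,tip):
    T=pose(az,theta,[0,0,0]); T[:3,3]=np.array(tip)-T[:3,:3]@np.array([.002,0,-.011]); return T
def oo(az): return np.array([np.cos(np.deg2rad(az)),np.sin(np.deg2rad(az)),0])
E
python3 - <<'E'
from h import *
where()
o=oo(-25.7); c=np.array([.4705,.381,0])
B=tippose(-25.7,40,c-.0025*o+[0,0,.0102]); print(B[:3,3])
plan(B,5)
E
```

```text
t 4.4 p [0.4555 0.39   0.0197] jaw az 64.36 jaw tilt 0.09 below horiz 39.94 f [-0.2 -0.2  0.8] w 0.0269 q [-1.36, 0.57, 0.11, 1.9, 0.95, 1.08, -0.8]
[0.47699863 0.37787242 0.00466143]
5 rows: [0.02, 0.01, -0.01] [-0.0009, -0.0003, 0.0057] rot/row 0.02 mm/row 5.8
```

>>> send_rows:
  steps:
    - [0,0,0,0,0,0,-0.5]
    - [0,0,0,0,0,0,-0.5]
    - [0,0,0,0,0,0,-0.5]
    - [0,0,0,0,0,0,-0.5]
    - [0,0,0,-0.0009,-0.0003,0,-0.5]
    - [0,0,0,-0.0009,0,0.0055,-0.5]
    - [0,0,0,-0.0009,0,0.0055,-0.5]
    - [0,0,0,-0.0009,0,0.0055,-0.5]
    - [0,0,0,-0.0009,0,0.0055,-0.5]
    - [0,0,0,0,0,0,-0.5]

```text
time: 5.4
ee_pos: [0.4753, 0.3797, 0.008]
eef_rot: [0.202, 0.883, -0.094, 0.413]
ft_force: [1.3, -0.5, 0.7]
width: 0.0654
```

```bash
python3 - <<'E'
from h import *
where()
w=snap("wrist",5); crop(w,180,200,380,350,4,"c9")
o=oo(-25.7); c=np.array([.4705,.381,0])
B=tippose(-25.7,40,c-.0025*o+[0,0,.0102]); print(B[:3,3])
plan(B,2)
P=depthpts(w)
m=(P[...,0]>.43)&(P[...,0]<.52)&(P[...,1]>.34)&(P[...,1]<.42)&(P[...,2]>.003)&(P[...,2]<.04)&(w['d']>.19)
q=P[m]; print(cv2.minAreaRect((q[:,:2]*1000).astype(np.float32)),np.percentile(q[:,2],[2,98]))
E
```

```text
t 5.4 p [0.4753 0.3797 0.008 ] jaw az 64.31 jaw tilt 0.07 below horiz 39.92 f [ 1.3 -0.5  0.7] w 0.0654 q [-1.34, 0.59, 0.12, 1.91, 0.98, 1.04, -0.8]
[0.47699863 0.37787242 0.00466143]
2 rows: [0.03, 0.03, -0.02] [0.0004, -0.0005, 0.0022] rot/row 0.05 mm/row 2.3
((478.0306701660156, 376.6938171386719), (38.85097122192383, 8.336471557617188), 66.14002227783203) [0.00333682 0.01494773]
```

View pics/c9.png

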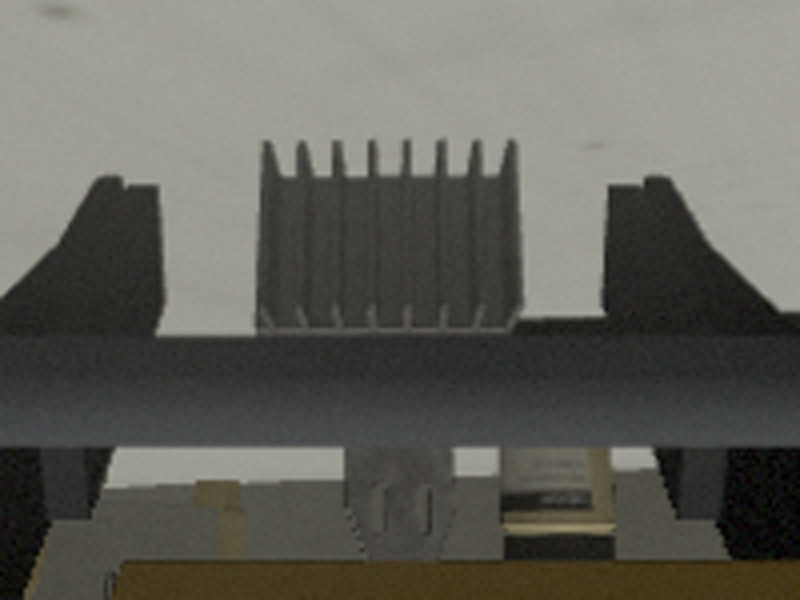

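>>> send_rows:
  steps:
    - [0,0,0,0.0004,-0.0005,0.0022,-0.5]
    - [0,0,0,0.0004,-0.0005,0.0022,-0.5]
    - [0,0,0,0,0,0,0.4]
    - [0,0,0,0,0,0,0.4]
    - [0,0,0,0,0,0,0.4]
    - [0,0,0,0,0,0,0.4]
    - [0,0,0,0,0,0,0.4]
    - [0,0,0,0,0,0,0.4]
    - [0,0,0,0,0,0,0.4]
    - [0,0,0,0,0,0,0.4]
  force: 25

```text
time: 6.45
ee_pos: [0.4767, 0.3786, 0.0045]
eef_rot: [0.201, 0.884, -0.093, 0.413]
ft_force: [1.3, -0.3, -0.5]
width: 0.0382
```

```bash
python3 - <<'E'
from h import *
where()
w=snap("wrist",6); crop(w,180,200,380,350,4,"c10")
E
```

```text
t 6.45 p [0.4767 0.3786 0.0045] jaw az 64.39 jaw tilt 0.11 below horiz 39.97 f [ 1.3 -0.3 -0.5] w 0.0382 q [-1.33, 0.6, 0.13, 1.91, 0.98, 1.03, -0.81]
```

View pics/c10.png

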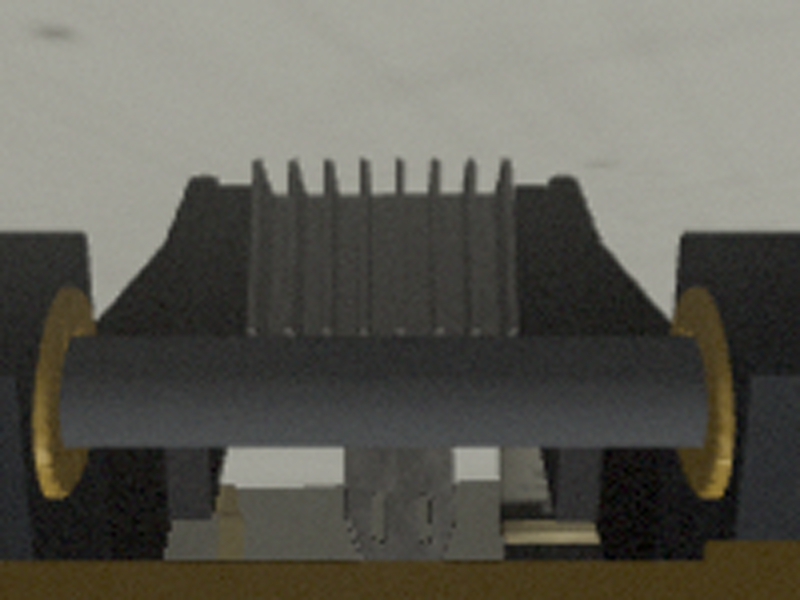

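```bash
python3 - <<'E'
from h import *
w=L("wrist",1);crop(w,250,195,310,245,12,"c11")
where()
o=oo(-25.7); c=np.array([.4705,.381,0])
# sink underside-centre frame at grasp
A=cur()
Ts=np.eye(4); zs=-o; u=np.array([0,0,1.]); Ts[:3,:3]=np.c_[u,np.cross(zs,u),zs]; Ts[:3,3]=c+.011*o+[0,0,.0125]
G=np.linalg.inv(A)@Ts; print("sink in tool\n",G.round(4)); np.save("G.npy",G)
# channel
az=-12; e=oo(az); stop=np.array([.4234,.067,.024]); sl=np.deg2rad(25)
Tc=np.eye(4); x=e*np.cos(sl)+u*np.sin(sl); y=np.array([-e[1],e[0],0]); Tc[:3,:3]=np.c_[x,y,np.cross(x,y)]; Tc[:3,3]=stop; np.save("Tc.npy",Tc)
for s,z in ((.115,.0),(.115,.06)):
    S=Tc.copy(); S[:3,3]=Tc[:3,3]+Tc[:3,:3]@[s,0,z]
    # sink x (u at grasp) -> channel +x
    B=S@np.linalg.inv(G); print(s,z,"TCP",B[:3,3].round(4),"z_t",B[:3,2].round(3),"y",B[:3,1].round(3)); np.save(f"B{int(z*1000)}.npy",B)
up=A.copy(); up[2,3]+=.12
plan(up,8)
plan(B,14,up)
E
```

```text
t 6.5 p [0.4767 0.3786 0.0045] jaw az 64.39 jaw tilt 0.11 below horiz 39.97 f [-0.1  0.4  0.1] w 0.0382 q [-1.33, 0.6, 0.13, 1.91, 0.98, 1.03, -0.81]
sink in tool
 [[-7.663e-01  5.000e-04  6.424e-01 -9.000e-03]
 [ 2.000e-03  1.000e+00  1.600e-03 -5.000e-04]
 [-6.424e-01  2.500e-03 -7.663e-01 -1.800e-03]
 [ 0.000e+00  0.000e+00  0.000e+00  1.000e+00]]
0.115 0.0 TCP [0.5165 0.0478 0.0732] z_t [-0.252  0.056 -0.966] y [0.209 0.978 0.002]
0.115 0.06 TCP [0.4917 0.053  0.1276] z_t [-0.252  0.056 -0.966] y [0.209 0.978 0.002]
8 rows: [-0.0, -0.0, 0.0] [-0.0115, 0.0, -0.0096] rot/row 0.0 mm/row 15.0
14 rows: [-0.31, 4.62, -0.97] [-0.0086, -0.0216, 0.0034] rot/row 4.73 mm/row 23.5
```

View pics/c11.png

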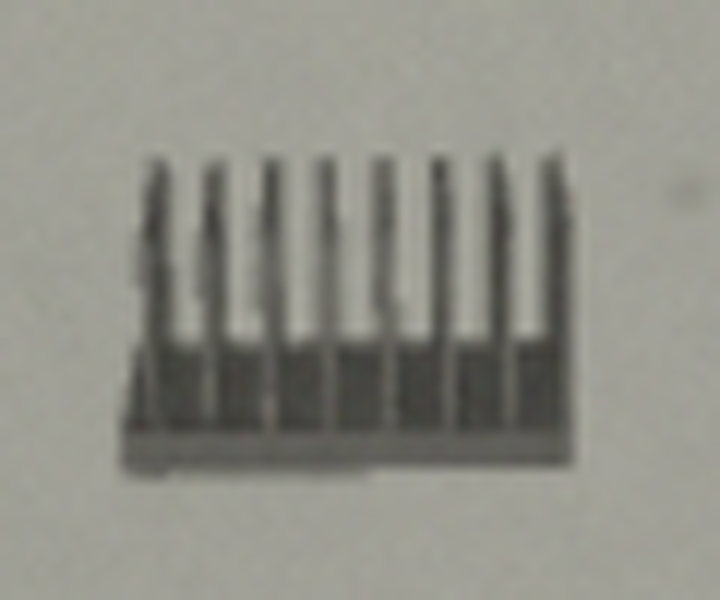

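>>> send_rows:
  steps:
    - [0,0,0,-0.008,0,-0.007,0.4]
    - [0,0,0,-0.014,0,-0.012,0.4]
    - [0,0,0,-0.014,0,-0.012,0.4]
    - [0,0,0,-0.014,0,-0.012,0.4]
    - [0,0,0,-0.014,0,-0.012,0.4]
    - [0,0,0,-0.014,0,-0.012,0.4]
    - [0,0,0,-0.014,0,-0.012,0.4]
    - [-0.3,4.6,-1,-0.0086,-0.0216,0.0034,0.4]
    - [-0.3,4.6,-1,-0.0086,-0.0216,0.0034,0.4]
    - [-0.3,4.6,-1,-0.0086,-0.0216,0.0034,0.4]

```text
time: 7.5
ee_pos: [0.4679, 0.3123, 0.1465]
eef_rot: [0.179, 0.935, -0.07, 0.299]
ft_force: [0.5, -0.9, -0.3]
width: 0.0383
```

```bash
python3 - <<'E'
from h import *
where(); plan(np.load("B60.npy"),11)
E
```

```text
t 7.5 p [0.4679 0.3123 0.1465] jaw az 67.85 jaw tilt -1.33 below horiz 54.25 f [ 0.5 -0.9 -0.3] w 0.0383 q [-1.18, 0.15, 0.12, 1.99, 0.71, 1.06, -0.24]
11 rows: [-0.31, 4.59, -0.91] [-0.0087, -0.0218, 0.0043] rot/row 4.69 mm/row 23.9
```

>>> send_rows:
  steps:
    - [-0.3,4.6,-0.9,-0.0087,-0.0218,0.0043,0.4]
    - [-0.3,4.6,-0.9,-0.0087,-0.0218,0.0043,0.4]
    - [-0.3,4.6,-0.9,-0.0087,-0.0218,0.0043,0.4]
    - [-0.3,4.6,-0.9,-0.0087,-0.0218,0.0043,0.4]
    - [-0.3,4.6,-0.9,-0.0087,-0.0218,0.0043,0.4]
    - [-0.3,4.6,-0.9,-0.0087,-0.0218,0.0043,0.4]
    - [-0.3,4.6,-0.9,-0.0087,-0.0218,0.0043,0.4]
    - [-0.3,4.6,-0.9,-0.0087,-0.0218,0.0043,0.4]
    - [-0.3,4.6,-0.9,-0.0087,-0.0218,0.0043,0.4]
    - [-0.3,4.6,-0.9,-0.0087,-0.0218,0.0043,0.4]

```text
time: 8.5
ee_pos: [0.4901, 0.0699, 0.1434]
eef_rot: [0.102, 0.989, 0.024, -0.101]
ft_force: [0.1, -0.3, -0.7]
width: 0.0382
```

```bash
python3 - <<'E'
from h import *
where(); plan(np.load("B60.npy"),2)
w=snap("wrist",7); where()
E
```

```text
t 8.5 p [0.4901 0.0699 0.1434] jaw az 78.03 jaw tilt 1.58 below horiz 78.1 f [ 0.1 -0.3 -0.7] w 0.0382 q [-0.6, 0.27, 0.52, 1.75, -0.22, 1.35, 1.35]
2 rows: [0.69, 1.59, 0.21] [-0.0042, -0.0082, 0.007] rot/row 1.75 mm/row 11.6
t 8.55 p [0.4905 0.0643 0.1417] jaw az 77.77 jaw tilt 1.37 below horiz 77.83 f [-3.  -4.2 -2.5] w 0.0382 q [-0.6, 0.27, 0.52, 1.75, -0.22, 1.36, 1.35]
```

View pics/wrist7.png

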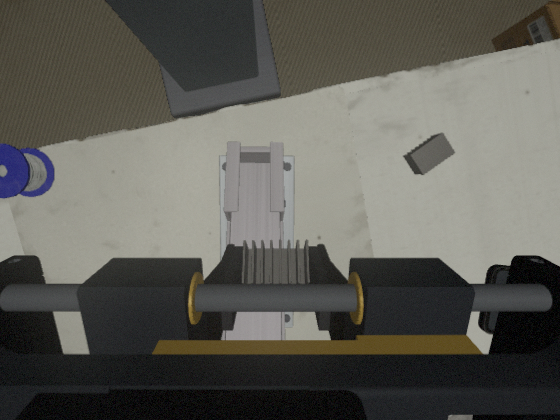

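```bash
python3 - <<'E'
from h import *
where(); plan(np.load("B60.npy"),3)
E
```

```text
t 8.55 p [0.4905 0.0643 0.1417] jaw az 77.77 jaw tilt 1.37 below horiz 77.83 f [-3.  -4.2 -2.5] w 0.0382 q [-0.6, 0.27, 0.52, 1.75, -0.22, 1.36, 1.35]
3 rows: [0.41, 0.96, 0.04] [-0.0022, -0.0037, 0.0043] rot/row 1.05 mm/row 6.0
```

>>> send_rows:
  steps:
    - [0.4,0.95,0,-0.0022,-0.0037,0.0043,0.4]
    - [0.4,0.95,0,-0.0022,-0.0037,0.0043,0.4]
    - [0.4,0.95,0,-0.0022,-0.0037,0.0043,0.4]
    - [0,0,0,0,0,0,0.4]
    - [0,0,0,0,0,0,0.4]
    - [0,0,0,0,0,0,0.4]
    - [0,0,0,0,0,0,0.4]
    - [0,0,0,0,0,0,0.4]
    - [0,0,0,0,0,0,0.4]
    - [0,0,0,0,0,0,0.4]

```text
time: 9.55
ee_pos: [0.4909, 0.0548, 0.1281]
eef_rot: [0.101, 0.986, 0.016, -0.13]
ft_force: [-0.3, 0.3, -0.3]
width: 0.0382
```

```bash
python3 - <<'E'
from h import *
where(); plan(np.load("B60.npy"),2)
w=snap("wrist",8); where()
crop(w,200,130,340,270,5,"c12")
E
```

```text
t 9.55 p [0.4909 0.0548 0.1281] jaw az 78.32 jaw tilt 0.28 below horiz 74.95 f [-0.3  0.3 -0.3] w 0.0382 q [-0.57, 0.34, 0.52, 1.72, -0.24, 1.39, 1.39]
2 rows: [0.02, -0.04, 0.2] [-0.0006, -0.0008, 0.0001] rot/row 0.21 mm/row 1.0
t 9.6 p [0.491  0.0548 0.1281] jaw az 78.32 jaw tilt 0.28 below horiz 74.95 f [ 0.3  0.4 -1. ] w 0.0382 q [-0.57, 0.34, 0.52, 1.72, -0.24, 1.39, 1.39]
```

View pics/c12.png

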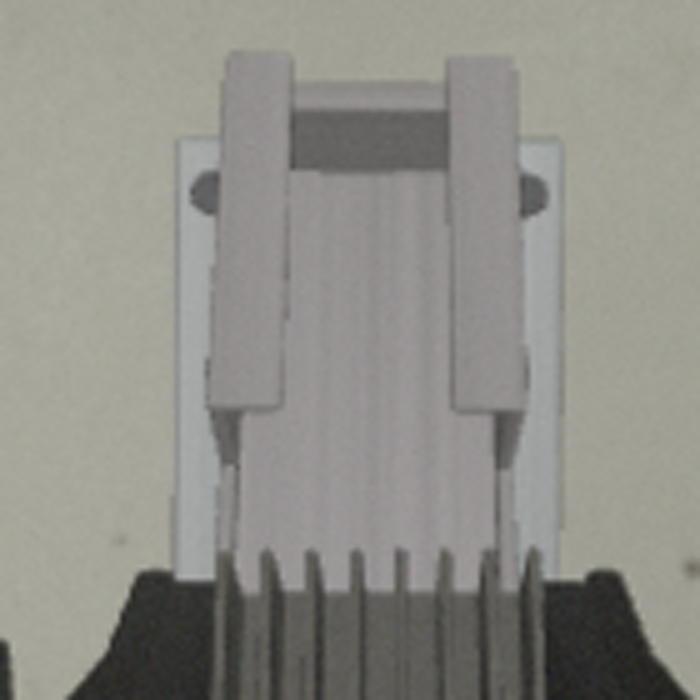

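```bash
python3 - <<'E'
from h import *
w=L("wrist",8); Tc=np.load("Tc.npy"); A=cur()
px=lambda x,y:(x/5+200-.4,y/5+130-.4)
def onplane(uv,zc):
    o,d=ray(w,uv); n=Tc[:3,2]; p0=Tc[:3,3]+n*zc
    P=o+d*(((p0-o)@n)/(d@n))[:,None]; return (P-Tc[:3,3])@Tc[:3,:3]
for nm,pts,h in (("lipL out",[(228,52),(208,408)],.030),("lipL in",[(292,55),(284,408)],.030),("lipR in",[(446,58),(452,408)],.030),("lipR out",[(515,58),(524,408)],.030),("stop base",[(295,170),(445,172)],0),("floorL",[(240,470),(235,550)],0),("floorR",[(495,470),(494,550)],0)):
    print(nm,(onplane([px(*p) for p in pts],h)*1000).round(1).tolist())
P=(depthpts(w)-Tc[:3,3])@Tc[:3,:3]
# floor plane fit in channel coordinates
m=(P[...,0]>.01)&(P[...,0]<.085)&(abs(P[...,1])<.011)&(abs(P[...,2])<.015)
q=P[m]; c=np.linalg.lstsq(np.c_[q[:,:2],np.ones(len(q))],q[:,2],rcond=None)[0]; print("floor z=",c,len(q))
for s in (-1,1):
    m=(P[...,0]>.005)&(P[...,0]<.06)&(s*P[...,1]>.016)&(s*P[...,1]<.024)&(P[...,2]>.02); print("lip z",np.median(P[m][:,2]))
# sink fins in channel coords by depth
m=(P[...,2]>.05)&(abs(P[...,1])<.03)&(P[...,0]<.15)&(P[...,0]>.09)
C=depthpts(dict(w,T=np.linalg.inv(A)@w['T'])); 
q=C[225:262,230:325]; mm=(q[...,2]<.03)&(q[...,2]>-.03)
print("pixels", [ (c,(C[250,c]*1000).round(1).tolist()) for c in (241,243,245,252,306,308,309)])
E
```

```text
lipL out [[-7.8, -24.9, 30.0], [60.3, -25.2, 30.0]]
lipL in [[-7.3, -13.7, 30.0], [60.2, -13.2, 30.0]]
lipR in [[-6.9, 13.4, 30.0], [60.1, 13.3, 30.0]]
lipR out [[-7.0, 25.5, 30.0], [60.0, 24.7, 30.0]]
stop base [[-2.7, -14.3, 0.0], [-2.5, 14.6, 0.0]]
floorL [[59.2, -22.5, 0.0], [74.0, -22.7, 0.0]]
floorR [[58.9, 22.5, 0.0], [73.7, 21.9, 0.0]]
floor z= [ 6.15978260e-04  9.25017480e-04 -9.98722647e-05] 1707
lip z 0.029942074464287843
lip z 0.02990187035671582
pixels [(241, [11.0, -19.9, -14.7]), (243, [9.4, -19.2, -11.2]), (245, [9.3, -18.0, -10.9]), (252, [8.7, -14.1, -9.6]), (306, [9.7, 17.1, -11.7]), (308, [9.8, 18.2, -12.0]), (309, [10.7, 18.6, -14.0])]
```

```bash
python3 - <<'E'
from h import *
w=L("wrist",8); A=cur(); G=np.load("G.npy"); G[1,3]=-.0014; np.save("G.npy",G)
S=A@G
for p in [(-12.5,-18,22),(-12.5,20,22),(-12.5,20,4),(-12.5,-20,0)]:
    uv=proj(w,[(S@np.r_[np.array(p)/1000,1])[:3]])[0]; print(p,((uv-[200,130])*5).round(0))
Tc=np.load("Tc.npy"); s=(np.linalg.inv(Tc)@S); print((s*1000).round(1)[:3,3],s[:3,:3].round(3).tolist())
Tt=Tc.copy()
for z in (.003,.0015):
    D=np.eye(4); D[:3,3]=[.115,0,z]; B=Tc@D@np.linalg.inv(G); np.save("Bp.npy",B); plan(B,10)
E
```

```text
(-12.5, -18, 22) [212. 555.]
(-12.5, 20, 22) [543. 555.]
(-12.5, 20, 4) [529. 599.]
(-12.5, -20, 0) [213. 608.]
[114.2   0.8  61. ] [[1.0, -0.005, 0.001], [0.005, 1.0, -0.005], [-0.001, 0.005, 1.0]]
10 rows: [0.0, -0.01, 0.04] [-0.0038, -0.0001, 0.0044] rot/row 0.04 mm/row 5.8
10 rows: [0.0, -0.01, 0.04] [-0.0039, -0.0001, 0.0045] rot/row 0.04 mm/row 5.9
```

>>> send_rows:
  steps:
    - [0,0,0.04,-0.0038,-0.0001,0.0044,0.4]
    - [0,0,0.04,-0.0038,-0.0001,0.0044,0.4]
    - [0,0,0.04,-0.0038,-0.0001,0.0044,0.4]
    - [0,0,0.04,-0.0038,-0.0001,0.0044,0.4]
    - [0,0,0.04,-0.0038,-0.0001,0.0044,0.4]
    - [0,0,0.04,-0.0038,-0.0001,0.0044,0.4]
    - [0,0,0.04,-0.0038,-0.0001,0.0044,0.4]
    - [0,0,0.04,-0.0038,-0.0001,0.0044,0.4]
    - [0,0,0.04,-0.0034,-0.0001,0.0039,0.4]
    - [0,0,0,0,0,0,0.4]

```text
time: 10.6
ee_pos: [0.5145, 0.0487, 0.0763]
eef_rot: [0.104, 0.986, 0.015, -0.131]
ft_force: [-0.3, 0.2, -0.9]
width: 0.0379
```

```bash
python3 - <<'E'
from h import *
where(); A=cur(); G=np.load("G.npy"); Tc=np.load("Tc.npy"); S=np.linalg.inv(Tc)@A@G; print((S*1000).round(1)[:3,3],S[:3,:3].round(3).tolist())
w=snap("wrist",9); crop(w,200,130,340,270,5,"c13")
D=np.eye(4); D[:3,3]=[.115,0,.0015]; B=Tc@D@np.linalg.inv(G); plan(B,2)
E
```

```text
t 10.6 p [0.5145 0.0487 0.0763] jaw az 77.92 jaw tilt 0.13 below horiz 74.89 f [-0.3  0.2 -0.9] w 0.0379 q [-0.52, 0.45, 0.51, 1.7, -0.29, 1.32, 1.44]
[114.4  -0.4   3.7] [[1.0, 0.0, 0.002], [-0.0, 1.0, 0.0], [-0.002, -0.0, 1.0]]
2 rows: [0.0, -0.06, -0.01] [-0.001, 0.0002, 0.0008] rot/row 0.07 mm/row 1.3
```

View pics/c13.png

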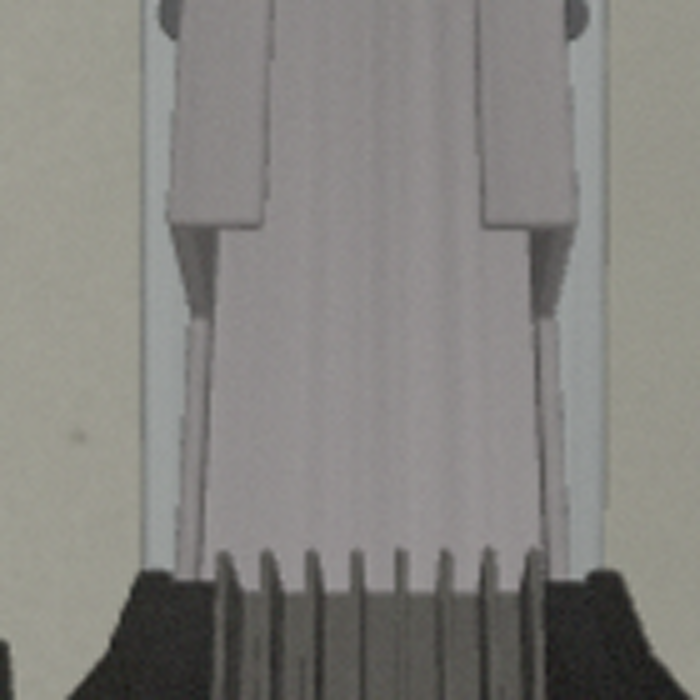

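>>> send_rows:
  steps:
    - [0,0,0,-0.001,0.0002,0.0008,0.4]
    - [0,0,0,-0.001,0.0002,0.0008,0.4]
    - [0,0,0,0,0,0,0.4]
    - [0,0,0,0,0,0,-0.3]
    - [0,0,0,0,0,0,-0.3]
    - [0,0,0,0,0,0,-0.3]
    - [0,0,0,0,0,0,-0.3]
    - [0,0,0,0,0,0,-0.3]
    - [0,0,0,0,0,0,-0.3]
    - [0,0,0,0,0,0,-0.3]

```text
time: 11.65
ee_pos: [0.5162, 0.0491, 0.0766]
eef_rot: [0.104, 0.986, 0.016, -0.13]
ft_force: [0.4, 0.0, 0.4]
width: 0.0569
```

```bash
python3 - <<'E'
from h import *
where()
w=snap("wrist",10); where()
E
```

```text
t 11.65 p [0.5162 0.0491 0.0766] jaw az 77.93 jaw tilt 0.21 below horiz 74.91 f [0.4 0.  0.4] w 0.0569 q [-0.52, 0.45, 0.51, 1.69, -0.29, 1.32, 1.44]
t 11.7 p [0.5162 0.0491 0.0766] jaw az 77.93 jaw tilt 0.21 below horiz 74.91 f [-0.9 -0.3 -0.1] w 0.0568 q [-0.52, 0.45, 0.51, 1.69, -0.29, 1.32, 1.44]
```

View pics/wrist10.png

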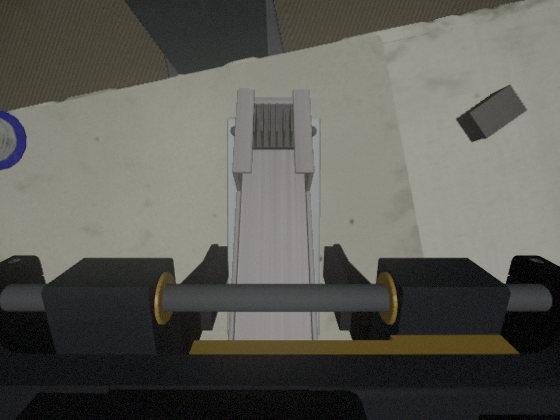

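```bash
cat >> h.py <<'E'
def path(A,B,N):
    from scipy.linalg import logm,expm
    X=np.real(logm(np.linalg.inv(A)@B))
    for k in np.linspace(0,1,6):
        T=A@np.real(expm(X*k)); tip=(T@[.002,0,-.011,1])[:3]; body=min((T@[sx*.0375,sy*.095,-.081,1])[2] for sx in(-1,1) for sy in (-1,1)); print("  tip",tip.round(3),"bodylow",body.round(3))
E
python3 - <<'E'
from h import *
where(); A=cur()
up=A.copy(); up[:3,3]-=.09*A[:3,2]
plan(up,4)
az=22.7;o=oo(az); c=np.array([.4483,.2462,0])
d=o*np.cos(np.deg2rad(35))-np.array([0,0,np.sin(np.deg2rad(35))])
B=tippose(az,35,c+.004*o+[0,0,.0105]); 
B[:3,3]+= B[:3,1]*(-.0007)*-1   # jaw centre at y_t=-0.6mm
pre=B.copy(); pre[:3,3]-=.08*d
np.save("Bb.npy",B); np.save("Bbpre.npy",pre); print(B[:3,3],pre[:3,3])
plan(pre,14,up); path(up,pre,14)
E
```

```text
t 11.7 p [0.5162 0.0491 0.0766] jaw az 77.93 jaw tilt 0.21 below horiz 74.91 f [-0.9 -0.3 -0.1] w 0.0568 q [-0.52, 0.45, 0.51, 1.69, -0.29, 1.32, 1.44]
4 rows: [-0.0, 0.0, 0.0] [0.0, 0.0, -0.0225] rot/row 0.0 mm/row 22.5
[0.461091   0.25230937 0.00582896] [0.40063508 0.22702011 0.05171508]
14 rows: [-0.89, -4.84, -2.49] [0.012, 0.0128, 0.0061] rot/row 5.51 mm/row 18.6
  tip [0.54  0.044 0.175] bodylow 0.232
  tip [0.508 0.085 0.165] bodylow 0.228
  tip [0.475 0.124 0.148] bodylow 0.199
  tip [0.443 0.159 0.124] bodylow 0.161
  tip [0.415 0.192 0.093] bodylow 0.116
  tip [0.391 0.223 0.056] bodylow 0.067
```

>>> send_rows:
  steps:
    - [0,0,0,0,0,-0.018,-0.4]
    - [0,0,0,0,0,-0.024,-0.4]
    - [0,0,0,0,0,-0.024,-0.4]
    - [0,0,0,0,0,-0.024,-0.4]
    - [-0.9,-4.8,-2.5,0.012,0.0128,0.0061,-0.5]
    - [-0.9,-4.8,-2.5,0.012,0.0128,0.0061,-0.5]
    - [-0.9,-4.8,-2.5,0.012,0.0128,0.0061,-0.5]
    - [-0.9,-4.8,-2.5,0.012,0.0128,0.0061,-0.5]
    - [-0.9,-4.8,-2.5,0.012,0.0128,0.0061,-0.5]
    - [-0.9,-4.8,-2.5,0.012,0.0128,0.0061,-0.5]

```text
time: 12.7
ee_pos: [0.4778, 0.1314, 0.1374]
eef_rot: [-0.021, 0.989, 0.052, 0.136]
ft_force: [-0.2, 0.3, 0.4]
width: 0.0652
```

```bash
python3 - <<'E'
from h import *
where();pre=np.load("Bbpre.npy"); plan(pre,9); path(cur(),pre,9)
E
```

```text
t 12.7 p [0.4778 0.1314 0.1374] jaw az 93.19 jaw tilt 5.63 below horiz 73.24 f [-0.2  0.3  0.4] w 0.0652 q [-0.77, -0.14, 0.39, 2.16, 0.07, 0.82, 1.2]
9 rows: [-0.76, -4.2, -2.16] [0.0111, 0.0113, 0.0054] rot/row 4.79 mm/row 16.8
  tip [0.473 0.13  0.147] bodylow 0.195
  tip [0.454 0.15  0.133] bodylow 0.174
  tip [0.436 0.17  0.117] bodylow 0.15
  tip [0.419 0.188 0.099] bodylow 0.124
  tip [0.404 0.206 0.078] bodylow 0.096
  tip [0.391 0.223 0.056] bodylow 0.067
```

```bash
python3 - <<'E'
from h import *
pre=np.load("Bb.npy").copy(); pre[2,3]+=.05; np.save("Bbpre.npy",pre); plan(pre,9); path(cur(),pre,9)
E
```

```text
9 rows: [-0.76, -4.2, -2.16] [0.0048, 0.0127, 0.0091] rot/row 4.79 mm/row 16.3
  tip [0.473 0.13  0.147] bodylow 0.195
  tip [0.467 0.154 0.131] bodylow 0.171
  tip [0.461 0.178 0.114] bodylow 0.146
  tip [0.457 0.201 0.096] bodylow 0.121
  tip [0.454 0.225 0.078] bodylow 0.096
  tip [0.452 0.248 0.06 ] bodylow 0.072
```

>>> send_rows:
  steps:
    - [-0.8,-4.2,-2.2,0.0048,0.0127,0.0091,-0.5]
    - [-0.8,-4.2,-2.2,0.0048,0.0127,0.0091,-0.5]
    - [-0.8,-4.2,-2.2,0.0048,0.0127,0.0091,-0.5]
    - [-0.8,-4.2,-2.2,0.0048,0.0127,0.0091,-0.5]
    - [-0.8,-4.2,-2.2,0.0048,0.0127,0.0091,-0.5]
    - [-0.8,-4.2,-2.2,0.0048,0.0127,0.0091,-0.5]
    - [-0.8,-4.2,-2.2,0.0048,0.0127,0.0091,-0.5]
    - [-0.8,-4.2,-2.2,0.0048,0.0127,0.0091,-0.5]
    - [-0.8,-4.2,-2.2,0.0048,0.0127,0.0091,-0.5]
    - [0,0,0,0,0,0,-0.5]

```text
time: 13.7
ee_pos: [0.4592, 0.2076, 0.1299]
eef_rot: [-0.109, 0.942, 0.102, 0.3]
ft_force: [0.1, -0.9, -0.4]
width: 0.0651
```

```bash
python3 - <<'E'
from h import *
where();pre=np.load("Bbpre.npy"); plan(pre,2)
w=snap("wrist",11); where()
P=depthpts(w); b=(.41,.49,.2,.29)
for z0 in (.006,.018):
    m=(P[...,0]>b[0])&(P[...,0]<b[1])&(P[...,1]>b[2])&(P[...,1]<b[3])&(P[...,2]>z0)&(P[...,2]<.03)&(w['d']>.19)
    q=P[m]; r=cv2.minAreaRect((q[:,:2]*1000).astype(np.float32)); print(m.sum(),r,np.percentile(q[:,2],[3,97]))
plan(np.load("Bb.npy"),6)
E
```

```text
t 13.7 p [0.4592 0.2076 0.1299] jaw az 105.61 jaw tilt 7.28 below horiz 53.02 f [ 0.1 -0.9 -0.4] w 0.0651 q [0.19, -0.3, -0.66, 2.41, -0.42, 0.35, 1.64]
2 rows: [0.01, -9.07, -5.1] [0.0199, 0.0172, 0.0345] rot/row 10.41 mm/row 43.4
t 13.75 p [0.4592 0.2073 0.1298] jaw az 105.6 jaw tilt 7.25 below horiz 53.06 f [ 0.1 -1.3 -0. ] w 0.0654 q [0.18, -0.3, -0.66, 2.41, -0.41, 0.35, 1.63]
1375 ((448.50439453125, 245.90872192382812), (26.91251564025879, 40.18828201293945), 23.2623291015625) [0.00745793 0.02197841]
1165 ((448.5473937988281, 245.93438720703125), (26.91610336303711, 40.16050338745117), 23.461538314819336) [0.0190272  0.02200929]
6 rows: [-0.0, -3.03, -1.7] [0.0129, 0.0053, 0.0171] rot/row 3.47 mm/row 22.1
```

View pics/wrist11.png

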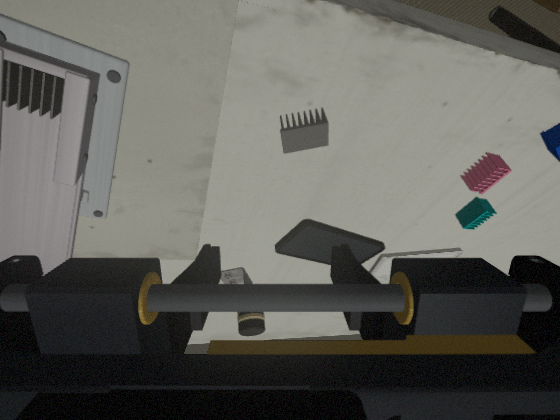

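```bash
python3 - <<'E'
from h import *
az=23.3;o=oo(az); c=np.array([.4485,.246,0])
B=tippose(az,60,c+.001*o+[0,0,.0075]); B[:3,3]+=.0006*B[:3,1]
np.save("Bb.npy",B); pre=B.copy(); pre[2,3]+=.04; np.save("Bbpre.npy",pre)
where(); plan(pre,6); path(cur(),pre,6)
E
```

```text
t 13.75 p [0.4592 0.2073 0.1298] jaw az 105.6 jaw tilt 7.25 below horiz 53.06 f [ 0.1 -1.3 -0. ] w 0.0654 q [0.18, -0.3, -0.66, 2.41, -0.41, 0.35, 1.63]
6 rows: [0.31, 1.13, -1.73] [0.0072, 0.0058, 0.0139] rot/row 2.09 mm/row 16.7
  tip [0.452 0.204 0.137] bodylow 0.161
  tip [0.452 0.214 0.12 ] bodylow 0.147
  tip [0.452 0.223 0.102] bodylow 0.133
  tip [0.452 0.232 0.084] bodylow 0.119
  tip [0.451 0.24  0.066] bodylow 0.105
  tip [0.449 0.247 0.047] bodylow 0.09
```

>>> send_rows:
  steps:
    - [0.3,1.1,-1.7,0.0072,0.0058,0.0139,-0.5]
    - [0.3,1.1,-1.7,0.0072,0.0058,0.0139,-0.5]
    - [0.3,1.1,-1.7,0.0072,0.0058,0.0139,-0.5]
    - [0.3,1.1,-1.7,0.0072,0.0058,0.0139,-0.5]
    - [0.3,1.1,-1.7,0.0072,0.0058,0.0139,-0.5]
    - [0.3,1.1,-1.7,0.0072,0.0058,0.0139,-0.5]
    - [0,0,0,0,0,0,-0.5]
    - [0,0,0,0,0,0,-0.5]
    - [0,0,0,0,0,0,-0.5]
    - [0,0,0,0,0,0,-0.5]

```text
time: 14.75
ee_pos: [0.4551, 0.2454, 0.0482]
eef_rot: [-0.188, 0.946, 0.056, 0.257]
ft_force: [0.2, -0.1, -0.2]
width: 0.0651
```

```bash
python3 - <<'E'
from h import *
where(); plan(np.load("Bbpre.npy"),4); plan(np.load("Bb.npy"),9)
E
```

```text
t 14.75 p [0.4551 0.2454 0.0482] jaw az 112.65 jaw tilt 0.54 below horiz 59.53 f [ 0.2 -0.1 -0.2] w 0.0651 q [0.61, 0.04, -1.25, 2.34, 0.51, 0.3, 0.87]
4 rows: [0.04, 0.12, -0.21] [0.0006, 0.0009, 0.0023] rot/row 0.24 mm/row 2.6
9 rows: [0.02, 0.05, -0.09] [0.0025, 0.0004, 0.0049] rot/row 0.11 mm/row 5.5
```

>>> send_rows:
  steps:
    - [0,0.05,-0.1,0.0025,0.0004,0.0049,-0.5]
    - [0,0.05,-0.1,0.0025,0.0004,0.0049,-0.5]
    - [0,0.05,-0.1,0.0025,0.0004,0.0049,-0.5]
    - [0,0.05,-0.1,0.0025,0.0004,0.0049,-0.5]
    - [0,0.05,-0.1,0.0025,0.0004,0.0049,-0.5]
    - [0,0.05,-0.1,0.0025,0.0004,0.0049,-0.5]
    - [0,0.05,-0.1,0.0025,0.0004,0.0049,-0.5]
    - [0,0.05,-0.1,0.0025,0.0004,0.0049,-0.5]
    - [0,0,0,0,0,0,-0.5]
    - [0,0,0,0,0,0,-0.5]

```text
time: 15.75
ee_pos: [0.4589, 0.2477, 0.0064]
eef_rot: [-0.194, 0.945, 0.05, 0.257]
ft_force: [-0.5, -0.0, 0.1]
width: 0.0656
```

```bash
python3 - <<'E'
from h import *
where(); plan(np.load("Bb.npy"),2)
w=snap("wrist",12); crop(w,170,190,380,350,3.8,"c14")
E
```

```text
t 15.75 p [0.4589 0.2477 0.0064] jaw az 113.07 jaw tilt -0.24 below horiz 59.59 f [-0.5 -0.   0.1] w 0.0656 q [0.32, 0.19, -1.01, 2.36, 1.1, 0.32, 0.33]
2 rows: [-0.16, 0.2, -0.04] [0.0027, 0.0016, 0.0027] rot/row 0.26 mm/row 4.1
```

View pics/c14.png

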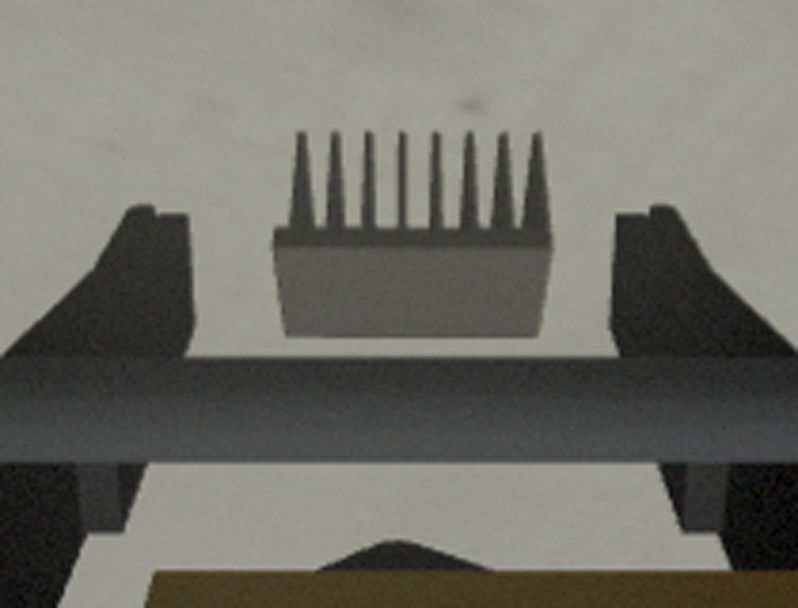

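>>> send_rows:
  steps:
    - [-0.1,0.2,0,0.0027,0.0013,0.0027,-0.5]
    - [-0.1,0.2,0,0.0027,0.0013,0.0027,-0.5]
    - [0,0,0,0,0,0,-0.5]
    - [0,0,0,0,0,0,0.3]
    - [0,0,0,0,0,0,0.3]
    - [0,0,0,0,0,0,0.3]
    - [0,0,0,0,0,0,0.3]
    - [0,0,0,0,0,0,0.3]
    - [0,0,0,0,0,0,0.3]
    - [0,0,0,0,0,0,0.3]
  force: 25

```text
time: 16.8
ee_pos: [0.4565, 0.249, -0.0007]
eef_rot: [-0.194, 0.946, 0.051, 0.254]
ft_force: [-0.1, 0.4, 0.6]
width: 0.0398
```

```bash
python3 - <<'E'
from h import *
where(); plan(np.load("Bb.npy"),2)
w=snap("wrist",13); crop(w,170,190,380,350,3.8,"c15")
P=depthpts(w); b=(.41,.49,.2,.29)
m=(P[...,0]>b[0])&(P[...,0]<b[1])&(P[...,1]>b[2])&(P[...,1]<b[3])&(P[...,2]>.019)&(P[...,2]<.03)&(w['d']>.19)
q=P[m]; r=cv2.minAreaRect((q[:,:2]*1000).astype(np.float32)); print(m.sum(),r,np.percentile(q[:,2],[3,97]))
E
```

```text
t 16.8 p [ 0.4565  0.249  -0.0007] jaw az 113.1 jaw tilt -0.08 below horiz 59.95 f [-0.1  0.4  0.6] w 0.0398 q [0.3, 0.21, -1.0, 2.36, 1.15, 0.33, 0.29]
2 rows: [-0.08, 0.02, -0.06] [0.0002, 0.0005, 0.0001] rot/row 0.11 mm/row 0.6Traceback (most recent call last):
  File "<stdin>", line 6, in <module>
    return _quantile_unchecked(
        a, q, axis, out, overwrite_input, method, keepdims, weights)
    return _ureduce(a,
                    func=_quantile_ureduce_func,
    ...<5 lines>...
                    overwrite_input=overwrite_input,
                    method=method)
    r = func(a, **kwargs)
    result = _quantile(arr,
                       quantiles=q,
    ...<2 lines>...
                       out=out,
                       weights=wgt)
    slices_having_nans = np.isnan(arr[-1, ...])
                                  ~~~^^^^^^^^^
IndexError: index -1 is out of bounds for axis 0 with size 0
```

View pics/c15.png

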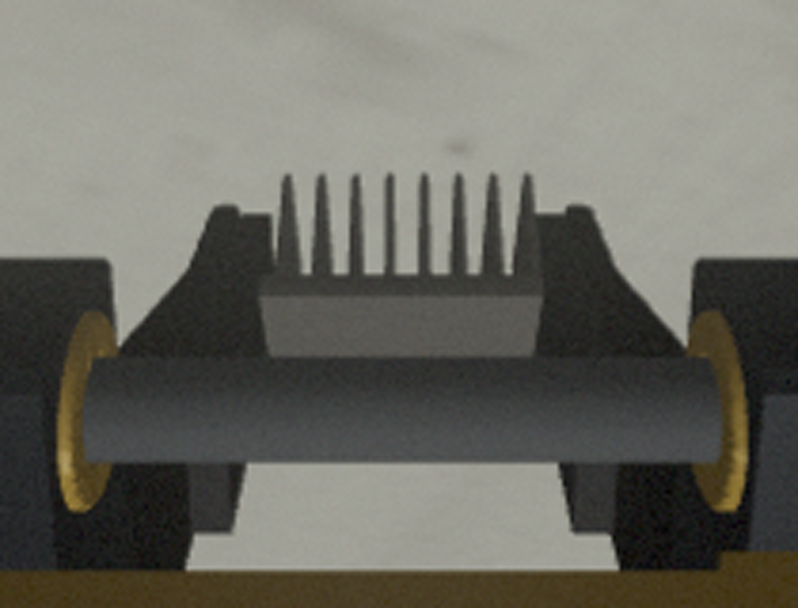

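```bash
python3 - <<'E'
from h import *
A=cur(); u=np.array([0,0,1.])
o=oo(23.1); 
# jaw centre => sink centre from tool: tip at out+1, y centred at y_t=-0.6mm
M=A[:3,:3]; tip=(A@[.002,-.0006,-.011,1])[:3]; print("tip",tip)
c=np.array([tip[0],tip[1],0])-.001*o
Ts=np.eye(4); zs=-u; Ts[:3,:3]=np.c_[o,np.cross(zs,o),zs]; Ts[:3,3]=c+[0,0,.022]
G=np.linalg.inv(A)@Ts; np.save("G2.npy",G); print(G.round(4))
def place(az,rot,xy,clr):
    a=np.deg2rad(rot); o=oo(az); x=o*np.cos(a)-u*np.sin(a); z=-u*np.cos(a)-o*np.sin(a)
    S=np.eye(4); S[:3,:3]=np.c_[x,np.cross(z,x),z]
    cs=S[:3,:3]@np.array([[sx*.0125,0,zz] for sx in(-1,1) for zz in(0,.022)]).T
    S[:3,3]=np.array([xy[0],xy[1],clr-cs[2].min()])-S[:3,:3]@[0,0,.011]*np.array([1,1,0])
    return S@np.linalg.inv(G)
B=place(-15,85,(.51,.30),.0015); np.save("Bq.npy",B); pre=B.copy(); pre[2,3]+=.05; np.save("Bqpre.npy",pre)
print("place TCP",B[:3,3],"z_t",B[:3,2])
up=A.copy(); up[2,3]+=.09; plan(up,5); plan(pre,14,up); path(up,pre,14); path(pre,B,3)
E
```

```text
tip [0.45009979 0.24555312 0.00781017]
[[-8.656e-01  7.000e-04  5.007e-01 -4.200e-03]
 [-0.000e+00 -1.000e+00  1.400e-03 -6.000e-04]
 [ 5.007e-01  1.200e-03  8.656e-01 -2.380e-02]
 [ 0.000e+00  0.000e+00  0.000e+00  1.000e+00]]
place TCP [0.49957669 0.3034022  0.00568314] z_t [-0.79111197  0.21076887 -0.57421106]
5 rows: [0.0, -0.0, 0.0] [-0.009, -0.0, -0.0156] rot/row 0.0 mm/row 18.0
14 rows: [-0.65, 5.83, 2.9] [-0.0042, 0.0032, 0.0023] rot/row 6.55 mm/row 5.8
  tip [0.45  0.246 0.098] bodylow 0.141
  tip [0.462 0.26  0.099] bodylow 0.151
  tip [0.475 0.273 0.096] bodylow 0.151
  tip [0.488 0.284 0.089] bodylow 0.128
  tip [0.499 0.293 0.078] bodylow 0.1
  tip [0.507 0.301 0.064] bodylow 0.071
  tip [0.507 0.301 0.064] bodylow 0.071
  tip [0.507 0.301 0.054] bodylow 0.061
  tip [0.507 0.301 0.044] bodylow 0.051
  tip [0.507 0.301 0.034] bodylow 0.041
  tip [0.507 0.301 0.024] bodylow 0.031
  tip [0.507 0.301 0.014] bodylow 0.021
```

>>> send_rows:
  steps:
    - [0,0,0,-0.006,0,-0.01,0.3]
    - [0,0,0,-0.01,0,-0.017,0.3]
    - [0,0,0,-0.01,0,-0.017,0.3]
    - [0,0,0,-0.01,0,-0.017,0.3]
    - [0,0,0,-0.01,0,-0.017,0.3]
    - [-0.65,5.8,2.9,-0.0042,0.0032,0.0023,0.3]
    - [-0.65,5.8,2.9,-0.0042,0.0032,0.0023,0.3]
    - [-0.65,5.8,2.9,-0.0042,0.0032,0.0023,0.3]
    - [-0.65,5.8,2.9,-0.0042,0.0032,0.0023,0.3]
    - [-0.65,5.8,2.9,-0.0042,0.0032,0.0023,0.3]

```text
time: 17.85
ee_pos: [0.4695, 0.266, 0.0706]
eef_rot: [-0.082, 0.995, 0.048, -0.009]
ft_force: [0.3, 0.2, 0.8]
width: 0.0399
```

```bash
python3 - <<'E'
from h import *
where(); plan(np.load("Bqpre.npy"),10); path(cur(),np.load("Bqpre.npy"),9)
E
```

```text
t 17.85 p [0.4695 0.266  0.0706] jaw az 99.42 jaw tilt 5.61 below horiz 84.36 f [0.3 0.2 0.8] w 0.0399 q [0.39, 0.51, -1.13, 1.83, 0.42, 1.08, 0.86]
10 rows: [-0.67, 5.23, 2.5] [-0.0035, 0.0037, 0.0004] rot/row 5.83 mm/row 5.1
  tip [0.468 0.265 0.082] bodylow 0.142
  tip [0.476 0.273 0.081] bodylow 0.131
  tip [0.484 0.281 0.079] bodylow 0.118
  tip [0.492 0.288 0.076] bodylow 0.104
  tip [0.5   0.295 0.07 ] bodylow 0.088
  tip [0.507 0.301 0.064] bodylow 0.071
```

>>> send_rows:
  steps:
    - [-0.7,5.2,2.5,-0.0035,0.0037,0.0004,0.3]
    - [-0.7,5.2,2.5,-0.0035,0.0037,0.0004,0.3]
    - [-0.7,5.2,2.5,-0.0035,0.0037,0.0004,0.3]
    - [-0.7,5.2,2.5,-0.0035,0.0037,0.0004,0.3]
    - [-0.7,5.2,2.5,-0.0035,0.0037,0.0004,0.3]
    - [-0.7,5.2,2.5,-0.0035,0.0037,0.0004,0.3]
    - [-0.7,5.2,2.5,-0.0035,0.0037,0.0004,0.3]
    - [-0.7,5.2,2.5,-0.0035,0.0037,0.0004,0.3]
    - [-0.7,5.2,2.5,-0.0035,0.0037,0.0004,0.3]
    - [-0.7,5.2,2.5,-0.0035,0.0037,0.0004,0.3]

```text
time: 18.85
ee_pos: [0.5034, 0.3045, 0.0519]
eef_rot: [0.124, 0.87, 0.062, -0.473]
ft_force: [0.9, 0.4, -0.7]
width: 0.0397
```

```bash
python3 - <<'E'
from h import *
where(); plan(np.load("Bqpre.npy"),2); plan(np.load("Bq.npy"),8); path(cur(),np.load("Bq.npy"),9)
w=snap("wrist",14)
E
```

```text
t 18.85 p [0.5034 0.3045 0.0519] jaw az 74.01 jaw tilt -0.53 below horiz 33.07 f [ 0.9  0.4 -0.7] w 0.0397 q [0.06, 1.22, -0.88, 0.96, 0.07, 1.9, 0.62]
2 rows: [0.29, -0.99, -0.52] [0.0025, -0.0011, 0.0004] rot/row 1.15 mm/row 2.7
8 rows: [0.07, -0.25, -0.13] [-0.0046, -0.0002, 0.0036] rot/row 0.29 mm/row 5.8
  tip [0.511 0.302 0.06 ] bodylow 0.064
  tip [0.51  0.302 0.05 ] bodylow 0.055
  tip [0.509 0.302 0.041] bodylow 0.047
  tip [0.509 0.302 0.032] bodylow 0.038
  tip [0.508 0.302 0.023] bodylow 0.03
  tip [0.507 0.301 0.014] bodylow 0.021
```

View pics/wrist14.png

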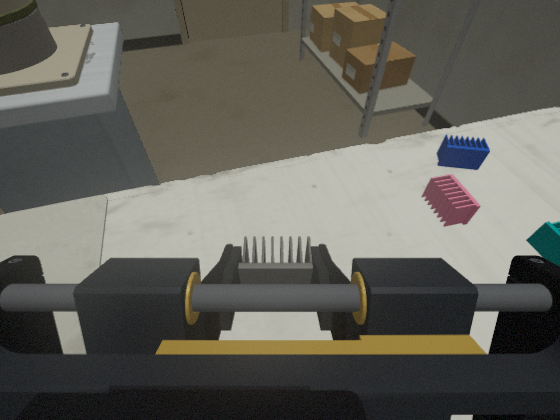

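>>> send_rows:
  steps:
    - [0,-0.2,-0.1,-0.0046,-0.0002,0.0036,0.3]
    - [0,-0.2,-0.1,-0.0046,-0.0002,0.0036,0.3]
    - [0,-0.2,-0.1,-0.0046,-0.0002,0.0036,0.3]
    - [0,-0.2,-0.1,-0.0046,-0.0002,0.0036,0.3]
    - [0,-0.2,-0.1,-0.0046,-0.0002,0.0036,0.3]
    - [0,-0.2,-0.1,-0.0046,-0.0002,0.0036,0.3]
    - [0,-0.2,-0.1,-0.0046,-0.0002,0.0036,0.3]
    - [0,-0.2,-0.1,-0.004,-0.0002,0.003,0.3]
    - [0,0,0,0,0,0,0.3]
    - [0,0,0,0,0,0,0.3]

```text
time: 19.9
ee_pos: [0.5008, 0.3025, 0.0044]
eef_rot: [0.119, 0.878, 0.066, -0.459]
ft_force: [1.1, -0.6, -0.5]
width: 0.0396
```

```bash
python3 - <<'E'
from h import *
where(); plan(np.load("Bq.npy"),2)
E
```

```text
t 19.9 p [0.5008 0.3025 0.0044] jaw az 74.38 jaw tilt 0.33 below horiz 34.81 f [ 1.1 -0.6 -0.5] w 0.0396 q [0.07, 1.25, -0.86, 0.99, 0.12, 1.82, 0.67]
2 rows: [0.38, -0.11, -0.06] [0.0009, 0.0003, 0.0002] rot/row 0.41 mm/row 1.0
```

>>> send_rows:
  steps:
    - [0,0,0,0,0,0,-0.5]
    - [0,0,0,0,0,0,-0.5]
    - [0,0,0,0,0,0,-0.5]
    - [0,0,0,0,0,0,-0.5]
    - [0,0,0,0,0,0,-0.5]
    - [0,0,0,0.006,0,-0.0045,-0.5]
    - [0,0,0,0.014,0,-0.01,-0.5]
    - [0,0,0,0.014,0,-0.01,-0.5]
    - [0,0,0,0.014,0,-0.01,-0.5]
    - [0,0,0,0.014,0,-0.01,-0.5]

```text
time: 20.9
ee_pos: [0.5006, 0.3019, 0.0852]
eef_rot: [0.119, 0.878, 0.065, -0.46]
ft_force: [0.8, 0.5, 0.1]
width: 0.0652
```

```bash
python3 - <<'E'
from h import *
where()
w=snap("wrist",15)
P=depthpts(w); b=(.46,.56,.25,.35)
for z0 in (.006,.018):
    m=(P[...,0]>b[0])&(P[...,0]<b[1])&(P[...,1]>b[2])&(P[...,1]<b[3])&(P[...,2]>z0)&(P[...,2]<.035)
    q=P[m]; r=cv2.minAreaRect((q[:,:2]*1000).astype(np.float32)); print(m.sum(),r,np.percentile(q[:,2],[3,97]))
E
```

```text
t 20.9 p [0.5006 0.3019 0.0852] jaw az 74.46 jaw tilt 0.25 below horiz 34.7 f [0.8 0.5 0.1] w 0.0652 q [0.08, 1.16, -0.9, 0.99, 0.06, 1.9, 0.61]
811 ((514.1152954101562, 298.013916015625), (39.967079162597656, 14.08202838897705), 75.49066162109375) [0.00713495 0.02515825]
523 ((516.1146850585938, 297.4109802246094), (39.64415740966797, 10.140353202819824), 73.883544921875) [0.01861686 0.02535381]
```

View pics/wrist15.png

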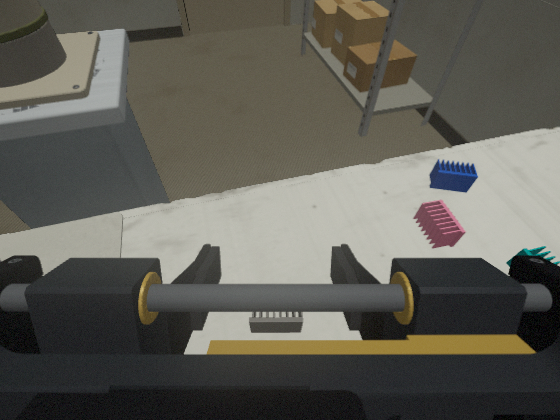

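```bash
python3 - <<'E'
from h import *
c=np.array([.510,.299,0]); o=oo(-15)
B=tippose(-15,42,c-.03*o+[0,0,.085]); np.save("Br.npy",B)
where(); plan(B,14); path(cur(),B,14)
E
```

```text
t 20.95 p [0.5015 0.3025 0.0886] jaw az 74.43 jaw tilt 0.42 below horiz 34.82 f [ 1.3 -0.1  3.1] w 0.0655 q [0.08, 1.16, -0.9, 0.99, 0.06, 1.9, 0.61]
14 rows: [0.04, -7.37, -0.04] [0.0008, -0.0001, 0.0009] rot/row 7.37 mm/row 1.2
  tip [0.509 0.3   0.097] bodylow 0.103
  tip [0.503 0.302 0.099] bodylow 0.133
  tip [0.496 0.304 0.099] bodylow 0.157
  tip [0.489 0.305 0.096] bodylow 0.161
  tip [0.484 0.306 0.091] bodylow 0.137
  tip [0.481 0.307 0.085] bodylow 0.105
```

>>> send_rows:
  steps:
    - [0,-7.4,0,0.0008,0,0.0009,-0.5]
    - [0,-7.4,0,0.0008,0,0.0009,-0.5]
    - [0,-7.4,0,0.0008,0,0.0009,-0.5]
    - [0,-7.4,0,0.0008,0,0.0009,-0.5]
    - [0,-7.4,0,0.0008,0,0.0009,-0.5]
    - [0,-7.4,0,0.0008,0,0.0009,-0.5]
    - [0,-7.4,0,0.0008,0,0.0009,-0.5]
    - [0,-7.4,0,0.0008,0,0.0009,-0.5]
    - [0,-7.4,0,0.0008,0,0.0009,-0.5]
    - [0,-7.4,0,0.0008,0,0.0009,-0.5]

```text
time: 21.95
ee_pos: [0.4971, 0.3069, 0.0951]
eef_rot: [0.139, 0.972, -0.016, 0.191]
ft_force: [0.1, 0.6, -0.5]
width: 0.0653
```

```bash
python3 - <<'E'
from h import *
where(); plan(np.load("Br.npy"),6)
E
```

```text
t 21.95 p [0.4971 0.3069 0.0951] jaw az 74.01 jaw tilt 1.27 below horiz 67.92 f [ 0.1  0.6 -0.5] w 0.0653 q [-0.06, 0.3, -0.87, 1.92, 0.72, 0.97, -0.01]
6 rows: [0.08, -4.32, -0.26] [0.0023, -0.0008, 0.0017] rot/row 4.33 mm/row 3.0
```

>>> send_rows:
  steps:
    - [0.1,-4.3,-0.2,0.0023,-0.0008,0.0017,-0.5]
    - [0.1,-4.3,-0.2,0.0023,-0.0008,0.0017,-0.5]
    - [0.1,-4.3,-0.2,0.0023,-0.0008,0.0017,-0.5]
    - [0.1,-4.3,-0.2,0.0023,-0.0008,0.0017,-0.5]
    - [0.1,-4.3,-0.2,0.0023,-0.0008,0.0017,-0.5]
    - [0.1,-4.3,-0.2,0.0023,-0.0008,0.0017,-0.5]
    - [0,0,0,0,0,0,-0.5]
    - [0,0,0,0,0,0,-0.5]
    - [0,0,0,0,0,0,-0.5]
    - [0,0,0,0,0,0,-0.5]

```text
time: 22.95
ee_pos: [0.4877, 0.3108, 0.0922]
eef_rot: [0.122, 0.899, -0.046, 0.418]
ft_force: [-0.3, 0.2, -0.3]
width: 0.0654
```

```bash
python3 - <<'E'
from h import *
where()
w=snap("wrist",16); where()
P=depthpts(w); b=(.46,.56,.25,.35)
for z0 in (.006,.018,.022):
    m=(P[...,0]>b[0])&(P[...,0]<b[1])&(P[...,1]>b[2])&(P[...,1]<b[3])&(P[...,2]>z0)&(P[...,2]<.035)
    q=P[m]; r=cv2.minAreaRect((q[:,:2]*1000).astype(np.float32)); print(m.sum(),r,np.percentile(q[:,2],[3,97]))
E
```

```text
t 22.95 p [0.4877 0.3108 0.0922] jaw az 75.05 jaw tilt 1.09 below horiz 40.22 f [-0.3  0.2 -0.3] w 0.0654 q [-0.43, 0.35, -0.78, 2.14, 1.33, 1.16, -0.72]
t 23.0 p [0.4879 0.3108 0.0923] jaw az 75.04 jaw tilt 1.11 below horiz 40.21 f [0.4 0.3 0.4] w 0.0653 q [-0.43, 0.35, -0.78, 2.14, 1.33, 1.16, -0.72]
1258 ((509.25091552734375, 299.62158203125), (39.6126594543457, 23.903547286987305), 75.21492004394531) [0.00678358 0.02423222]
617 ((509.3393249511719, 299.6649475097656), (39.41974639892578, 23.622690200805664), 74.54627227783203) [0.01839147 0.02440018]
384 ((509.517822265625, 299.72845458984375), (39.35629653930664, 23.225353240966797), 74.10542297363281) [0.02218182 0.02445684]
```

View pics/wrist16.png

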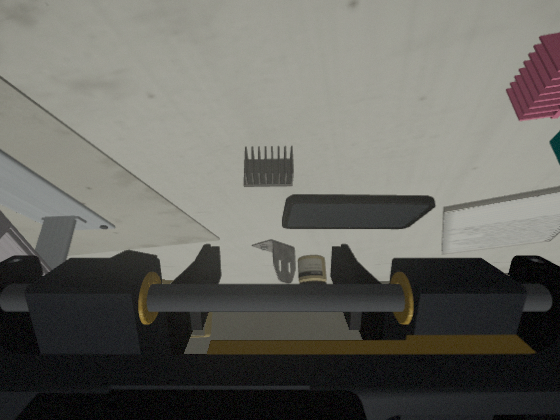

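```bash
python3 - <<'E'
from h import *
c=np.array([.5095,.2996,0]); o=oo(-15.4)
B=tippose(-15.4,40,c-.0025*o+[0,0,.0102]); B[:3,3]+=.0006*B[:3,1]; np.save("Bg.npy",B)
pre=B.copy(); pre[2,3]+=.015
plan(pre,9); path(cur(),pre,9)
E
```

```text
9 rows: [0.12, -0.02, -0.06] [0.0039, -0.0006, 0.0078] rot/row 0.13 mm/row 8.8
  tip [0.479 0.313 0.098] bodylow 0.114
  tip [0.484 0.311 0.083] bodylow 0.1
  tip [0.49  0.308 0.069] bodylow 0.086
  tip [0.496 0.306 0.054] bodylow 0.071
  tip [0.502 0.303 0.04 ] bodylow 0.057
  tip [0.507 0.301 0.025] bodylow 0.043
```

>>> send_rows:
  steps:
    - [0.1,0,-0.1,0.0039,-0.0006,0.0078,-0.5]
    - [0.1,0,-0.1,0.0039,-0.0006,0.0078,-0.5]
    - [0.1,0,-0.1,0.0039,-0.0006,0.0078,-0.5]
    - [0.1,0,-0.1,0.0039,-0.0006,0.0078,-0.5]
    - [0.1,0,-0.1,0.0039,-0.0006,0.0078,-0.5]
    - [0.1,0,-0.1,0.0039,-0.0006,0.0078,-0.5]
    - [0.1,0,-0.1,0.0039,-0.0006,0.0078,-0.5]
    - [0.1,0,-0.1,0.0039,-0.0006,0.0078,-0.5]
    - [0.1,0,-0.1,0.0039,-0.0006,0.0078,-0.5]
    - [0,0,0,0,0,0,-0.5]

```text
time: 24.0
ee_pos: [0.5202, 0.2951, 0.0128]
eef_rot: [0.12, 0.9, -0.058, 0.416]
ft_force: [-0.2, -0.1, -0.1]
width: 0.0647
```

```bash
python3 - <<'E'
from h import *
where(); plan(np.load("Bg.npy"),3)
w=snap("wrist",17); crop(w,170,190,380,350,3.8,"c16")
E
```

```text
t 24.0 p [0.5202 0.2951 0.0128] jaw az 74.7 jaw tilt -0.32 below horiz 40.31 f [-0.2 -0.1 -0.1] w 0.0647 q [-0.45, 0.54, -0.68, 2.12, 1.52, 1.15, -0.85]
3 rows: [-0.04, -0.1, 0.1] [0.003, 0.0007, 0.0007] rot/row 0.15 mm/row 3.2
```

View pics/c16.png

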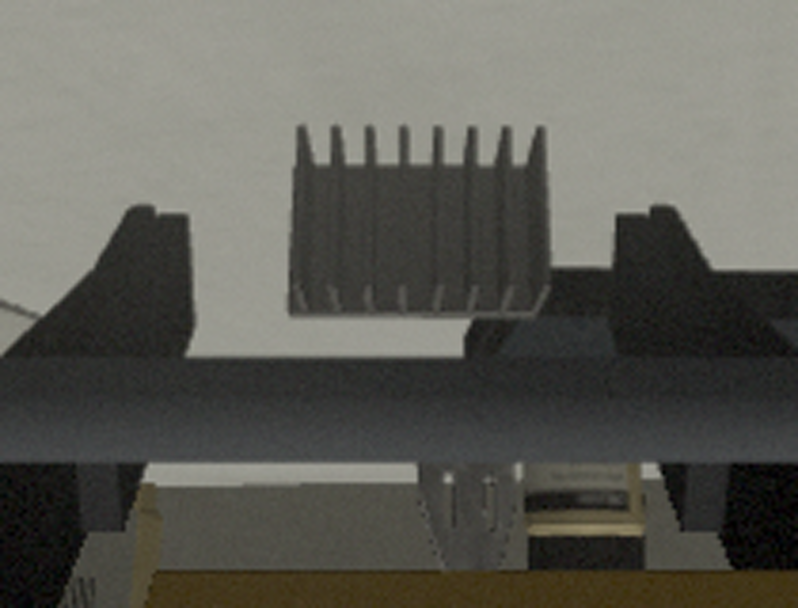

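>>> send_rows:
  steps:
    - [0,-0.1,0.1,0.003,0.0008,0.0007,-0.5]
    - [0,-0.1,0.1,0.003,0.0008,0.0007,-0.5]
    - [0,-0.1,0.1,0.003,0.0008,0.0007,-0.5]
    - [0,0,0,0,0,0,0.4]
    - [0,0,0,0,0,0,0.4]
    - [0,0,0,0,0,0,0.4]
    - [0,0,0,0,0,0,0.4]
    - [0,0,0,0,0,0,0.4]
    - [0,0,0,0,0,0,0.4]
    - [0,0,0,0,0,0,0.4]
  force: 25

```text
time: 25.05
ee_pos: [0.5163, 0.3004, 0.0059]
eef_rot: [0.122, 0.898, -0.056, 0.42]
ft_force: [-0.0, 0.6, -1.5]
width: 0.0382
```

```bash
python3 - <<'E'
from h import *
where(); plan(np.load("Bg.npy"),2)
w=snap("wrist",18); crop(w,170,190,380,350,3.8,"c17")
A=cur();u=np.array([0,0,1.])
o=oo(-15.4); c=np.array([.5095,.2996,0]); tip=(A@[.002,-.0006,-.011,1])[:3]; print("tip rel out",(tip-c)@o, tip[2])
oy=A[:3,1].copy();oy[2]=0; 
Ts=np.eye(4); o2=np.array([oy[1],-oy[0],0]);o2/=np.linalg.norm(o2); zs=-o2; Ts[:3,:3]=np.c_[u,np.cross(zs,u),zs]; Ts[:3,3]=c+.011*o+[0,0,.0125]
G=np.linalg.inv(A)@Ts; G[1,3]=-.0014; np.save("G.npy",G); print(G.round(4))
Tc=np.load("Tc.npy"); D=np.eye(4); D[:3,3]=[.115,0,.06]; B=Tc@D@np.linalg.inv(G); np.save("B60.npy",B)
up=A.copy(); up[2,3]+=.14; plan(up,7); plan(B,13,up); path(up,B,13)
E
```

```text
t 25.05 p [0.5163 0.3004 0.0059] jaw az 74.58 jaw tilt 0.09 below horiz 39.91 f [-0.   0.6 -1.5] w 0.0382 q [-0.47, 0.56, -0.68, 2.12, 1.53, 1.16, -0.88]
2 rows: [0.02, 0.04, -0.04] [0.0002, -0.001, 0.0007] rot/row 0.06 mm/row 1.3
tip rel out -0.003399062132093624 0.01140762656488584
[[-7.670e-01  1.100e-03  6.417e-01 -8.100e-03]
 [ 1.500e-03  1.000e+00 -0.000e+00 -1.400e-03]
 [-6.417e-01  1.000e-03 -7.670e-01 -7.000e-04]
 [ 0.000e+00  0.000e+00  0.000e+00  1.000e+00]]
7 rows: [0.0, 0.0, 0.0] [-0.0153, 0.0, -0.0128] rot/row 0.0 mm/row 20.0
13 rows: [-0.08, 5.0, -0.26] [-0.0023, -0.0188, 0.0024] rot/row 5.01 mm/row 19.1
  tip [0.507 0.303 0.151] bodylow 0.169
  tip [0.504 0.253 0.153] bodylow 0.187
  tip [0.501 0.203 0.153] bodylow 0.202
  tip [0.499 0.153 0.151] bodylow 0.212
  tip [0.497 0.103 0.146] bodylow 0.214
  tip [0.494 0.053 0.14 ] bodylow 0.197
```

View pics/c17.png

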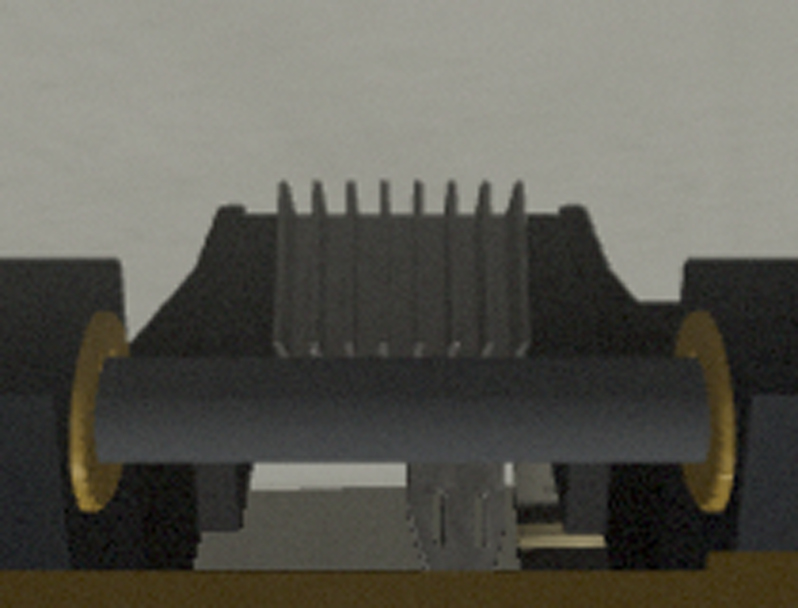

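>>> send_rows:
  steps:
    - [0,0,0,-0.008,0,-0.0065,0.4]
    - [0,0,0,-0.0155,0,-0.013,0.4]
    - [0,0,0,-0.0155,0,-0.013,0.4]
    - [0,0,0,-0.0155,0,-0.013,0.4]
    - [0,0,0,-0.0155,0,-0.013,0.4]
    - [0,0,0,-0.0155,0,-0.013,0.4]
    - [0,0,0,-0.0155,0,-0.013,0.4]
    - [-0.1,5,-0.3,-0.0023,-0.0188,0.0024,0.4]
    - [-0.1,5,-0.3,-0.0023,-0.0188,0.0024,0.4]
    - [-0.1,5,-0.3,-0.0023,-0.0188,0.0024,0.4]

```text
time: 26.1
ee_pos: [0.5076, 0.2475, 0.1474]
eef_rot: [0.113, 0.948, -0.038, 0.297]
ft_force: [-0.7, -0.9, -1.4]
width: 0.0381
```

```bash
python3 - <<'E'
from h import *
where(); B=np.load("B60.npy"); plan(B,10); path(cur(),B,10)
E
```

```text
t 26.1 p [0.5076 0.2475 0.1474] jaw az 76.28 jaw tilt -0.23 below horiz 55.22 f [-0.7 -0.9 -1.4] w 0.0381 q [-0.11, 0.08, -0.78, 2.07, 0.8, 0.89, -0.03]
10 rows: [-0.06, 4.97, -0.16] [-0.0025, -0.0192, 0.0026] rot/row 4.97 mm/row 19.6
  tip [0.5   0.249 0.155] bodylow 0.192
  tip [0.499 0.21  0.155] bodylow 0.203
  tip [0.498 0.171 0.153] bodylow 0.211
  tip [0.497 0.131 0.15 ] bodylow 0.216
  tip [0.496 0.092 0.145] bodylow 0.211
  tip [0.494 0.053 0.14 ] bodylow 0.197
```

>>> send_rows:
  steps:
    - [0,5,-0.2,-0.0025,-0.0192,0.0026,0.4]
    - [0,5,-0.2,-0.0025,-0.0192,0.0026,0.4]
    - [0,5,-0.2,-0.0025,-0.0192,0.0026,0.4]
    - [0,5,-0.2,-0.0025,-0.0192,0.0026,0.4]
    - [0,5,-0.2,-0.0025,-0.0192,0.0026,0.4]
    - [0,5,-0.2,-0.0025,-0.0192,0.0026,0.4]
    - [0,5,-0.2,-0.0025,-0.0192,0.0026,0.4]
    - [0,5,-0.2,-0.0025,-0.0192,0.0026,0.4]
    - [0,5,-0.2,-0.0025,-0.0192,0.0026,0.4]
    - [0,0,0,0,0,0,0.4]

```text
time: 27.1
ee_pos: [0.4973, 0.066, 0.1438]
eef_rot: [0.099, 0.99, 0.012, -0.095]
ft_force: [-0.6, 0.3, -0.3]
width: 0.0381
```

```bash
python3 - <<'E'
from h import *
where(); B=np.load("B60.npy"); plan(B,4)
E
```

```text
t 27.1 p [0.4973 0.066  0.1438] jaw az 78.56 jaw tilt 0.25 below horiz 78.97 f [-0.6  0.3 -0.3] w 0.0381 q [0.28, 0.31, -0.54, 1.69, 0.07, 1.36, 1.1]
4 rows: [0.02, 0.97, 0.17] [-0.0004, -0.0032, 0.0038] rot/row 0.99 mm/row 5.0
```

>>> send_rows:
  steps:
    - [0,1,0.2,-0.0004,-0.0032,0.0038,0.4]
    - [0,1,0.2,-0.0004,-0.0032,0.0038,0.4]
    - [0,1,0.2,-0.0004,-0.0032,0.0038,0.4]
    - [0,1,0.2,-0.0004,-0.0032,0.0038,0.4]
    - [0,0,0,0,0,0,0.4]
    - [0,0,0,0,0,0,0.4]
    - [0,0,0,0,0,0,0.4]
    - [0,0,0,0,0,0,0.4]
    - [0,0,0,0,0,0,0.4]
    - [0,0,0,0,0,0,0.4]

```text
time: 28.1
ee_pos: [0.492, 0.0565, 0.1293]
eef_rot: [0.103, 0.986, 0.015, -0.13]
ft_force: [0.0, 0.4, -0.8]
width: 0.0379
```

```bash
python3 - <<'E'
from h import *
where(); w=snap("wrist",19); where(); crop(w,200,130,340,270,5,"c18")
A=cur(); G=np.load("G.npy"); Tc=np.load("Tc.npy")
S=A@G
for p in [(-12.5,-18,22),(-12.5,20,22)]:
    uv=proj(w,[(S@np.r_[np.array(p)/1000,1])[:3]])[0]; print(p,((uv-[200,130])*5).round(0))
s=np.linalg.inv(Tc)@S; print((s*1000).round(1)[:3,3],s[:3,:3].round(3).tolist())
D=np.eye(4); D[:3,3]=[.115,0,.004]; B=Tc@D@np.linalg.inv(G); plan(B,9)
E
```

```text
t 28.1 p [0.492  0.0565 0.1293] jaw az 78.07 jaw tilt 0.17 below horiz 74.93 f [ 0.   0.4 -0.8] w 0.0379 q [0.29, 0.36, -0.52, 1.67, 0.07, 1.4, 1.12]
t 28.15 p [0.492  0.0565 0.1294] jaw az 78.07 jaw tilt 0.17 below horiz 74.93 f [-0.3 -0.4 -0.7] w 0.0384 q [0.29, 0.36, -0.52, 1.66, 0.07, 1.4, 1.12]
(-12.5, -18, 22) [213. 545.]
(-12.5, 20, 22) [543. 544.]
[113.9   2.6  61.5] [[1.0, -0.001, 0.003], [0.001, 1.0, -0.003], [-0.003, 0.003, 1.0]]
9 rows: [0.01, -0.02, 0.02] [-0.0042, -0.0003, 0.0048] rot/row 0.03 mm/row 6.4
```

View pics/c18.png

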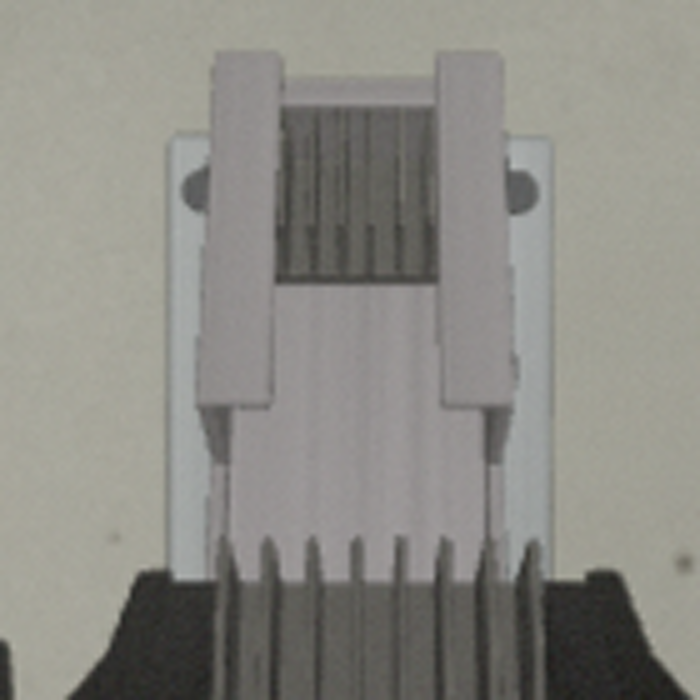

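>>> send_rows:
  steps:
    - [0,0,0,-0.0042,-0.0003,0.0048,0.4]
    - [0,0,0,-0.0042,-0.0003,0.0048,0.4]
    - [0,0,0,-0.0042,-0.0003,0.0048,0.4]
    - [0,0,0,-0.0042,-0.0003,0.0048,0.4]
    - [0,0,0,-0.0042,-0.0003,0.0048,0.4]
    - [0,0,0,-0.0042,-0.0003,0.0048,0.4]
    - [0,0,0,-0.0042,-0.0003,0.0048,0.4]
    - [0,0,0,-0.0042,-0.0003,0.0048,0.4]
    - [0,0,0,-0.004,-0.0003,0.0044,0.4]
    - [0,0,0,0,0,0,0.4]

```text
time: 29.15
ee_pos: [0.5179, 0.0482, 0.0748]
eef_rot: [0.103, 0.986, 0.015, -0.131]
ft_force: [-0.4, -0.1, 0.0]
width: 0.0379
```

```bash
python3 - <<'E'
from h import *
where(); w=snap("wrist",20); where(); crop(w,200,130,340,270,5,"c19")
A=cur(); G=np.load("G.npy"); Tc=np.load("Tc.npy")
S=A@G
s=np.linalg.inv(Tc)@S; print((s*1000).round(1)[:3,3],s[:3,:3].round(3).tolist())
D=np.eye(4); D[:3,3]=[.115,0,.0015]; B=Tc@D@np.linalg.inv(G); plan(B,2)
E
```

```text
t 29.15 p [0.5179 0.0482 0.0748] jaw az 78.06 jaw tilt 0.15 below horiz 74.82 f [-0.4 -0.1  0. ] w 0.0379 q [0.27, 0.47, -0.5, 1.64, 0.12, 1.32, 1.11]
t 29.2 p [0.5179 0.0482 0.0748] jaw az 78.06 jaw tilt 0.16 below horiz 74.83 f [-0.1  0.5 -0.4] w 0.0382 q [0.27, 0.47, -0.5, 1.64, 0.12, 1.32, 1.11]
[ 1.154e+02 -1.000e-01  6.000e-01] [[1.0, -0.001, 0.004], [0.001, 1.0, -0.003], [-0.004, 0.003, 1.0]]
2 rows: [0.04, -0.13, 0.08] [0.0004, 0.0001, -0.0002] rot/row 0.16 mm/row 0.5
```

View pics/c19.png

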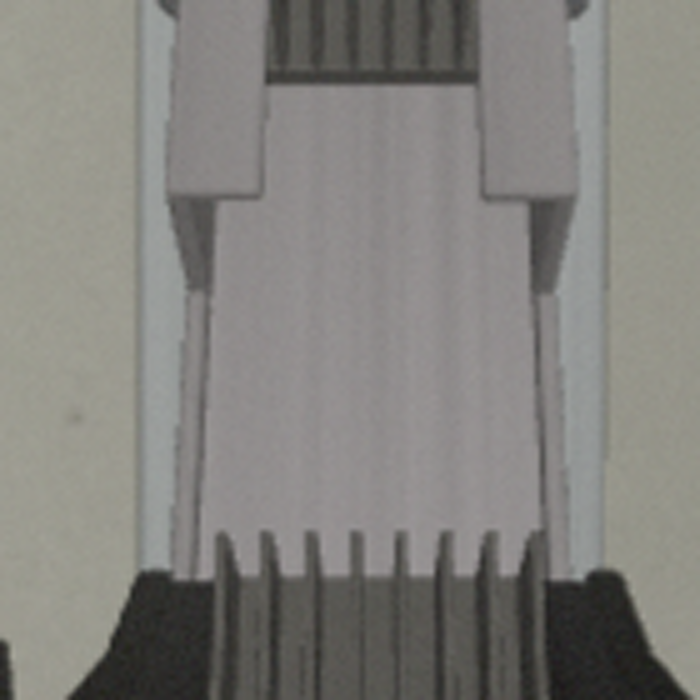

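>>> send_rows:
  steps:
    - [0,0,0,0,0,0,-0.3]
    - [0,0,0,0,0,0,-0.3]
    - [0,0,0,0,0,0,-0.3]
    - [0,0,0,0,0,0,-0.3]
    - [0,0,0,0,0,0,-0.3]
    - [0,0,0,0,0,0,-0.3]
    - [0,0,0,0,0,0,-0.3]
    - [0,0,0,0,0,0,-0.3]
    - [0,0,0,0,0,-0.01,-0.3]
    - [0,0,0,0,0,-0.02,-0.3]

```text
time: 30.2
ee_pos: [0.5242, 0.0462, 0.1026]
eef_rot: [0.103, 0.986, 0.015, -0.133]
ft_force: [0.1, -0.1, -0.5]
width: 0.0568
```

>>> send_rows:
  steps:
    - [0,0,0,0,0,-0.02,-0.3]
    - [0,0,0,0,0,-0.02,-0.3]
    - [0,0,0,0,0,-0.02,-0.3]
    - [0,0,0,0,0,-0.01,-0.3]
    - [0,0,0,0,0,0,-0.3]
    - [0,0,0,0,0,0,-0.3]
    - [0,0,0,0,0,0,-0.3]
    - [0,0,0,0,0,0,-0.3]
    - [0,0,0,0,0,0,-0.3]
    - [0,0,0,0,0,0,-0.3]

```text
time: 31.2
ee_pos: [0.5434, 0.0421, 0.1752]
eef_rot: [0.103, 0.986, 0.015, -0.133]
ft_force: [0.8, 1.0, 0.3]
width: 0.0566
```

```bash
python3 - <<'E'
from h import *
where(); w=snap("wrist",21); s=snap("scene",21); t=snap("top",21); crop(w,190,60,350,180,5,"c20"); crop(s,300,160,390,245,8,"c21")
Tc=np.load("Tc.npy"); P=(depthpts(w)-Tc[:3,3])@Tc[:3,:3]
for x0,x1 in ((-.002,.021),(.025,.047)):
    m=(P[...,0]>x0)&(P[...,0]<x1)&(abs(P[...,1])<.012)&(P[...,2]<.026)&(P[...,2]>-.003); print(np.percentile(P[m][:,2],[5,50,95]).round(4))
m=(abs(P[...,1])<.012)&(P[...,2]<.026)&(P[...,2]>.012)&(P[...,0]<.1)&(P[...,0]>0); print("fin-tip x range",np.percentile(P[m][:,0],[1,99]))
E
```

```text
t 31.2 p [0.5434 0.0421 0.1752] jaw az 78.1 jaw tilt 0.12 below horiz 74.67 f [0.8 1.  0.3] w 0.0566 q [0.27, 0.44, -0.5, 1.47, 0.09, 1.53, 1.13]
[0.0033 0.0047 0.0222]
[0.003  0.0043 0.0225]
fin-tip x range [0.00079567 0.04834317]
```

View pics/c20.png

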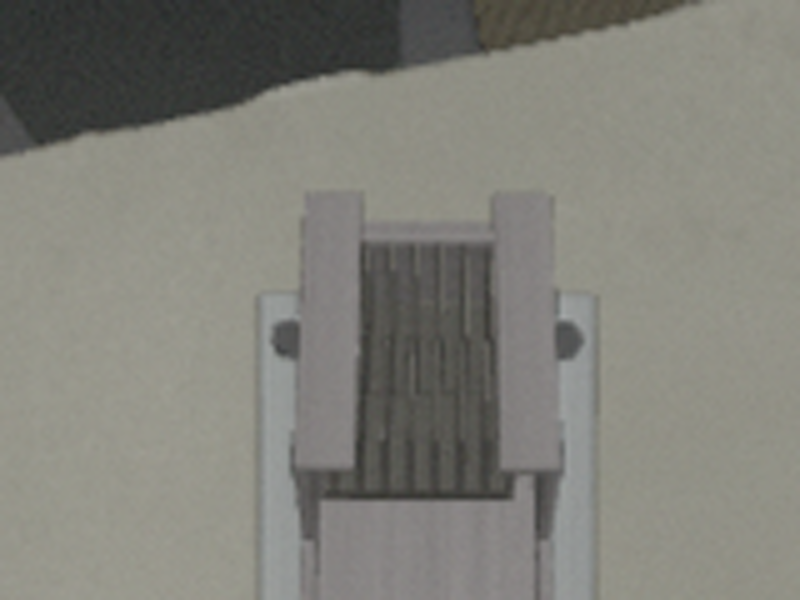

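View pics/scene21.png

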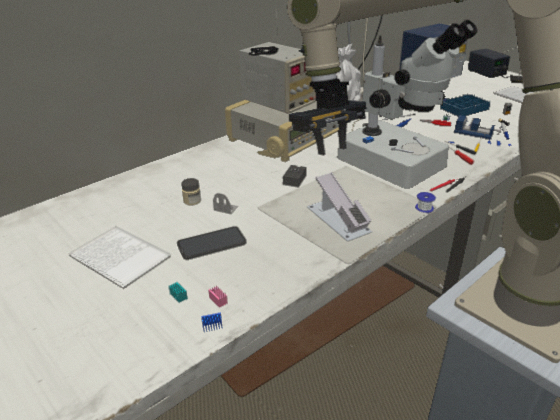

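View pics/top21.png

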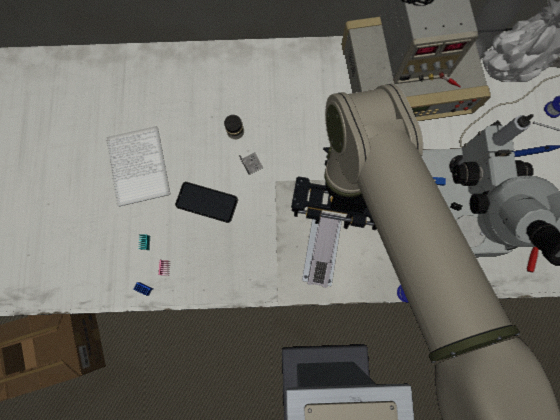

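```bash
python3 - <<'E'
from bench import *
print(close_job())
E
```

```text
the job is handed in; nothing more can be done
None
```

Both heat sinks are in the chute, queued one behind the other against the stop, and the job was handed in at about 31 s of the 72 s.

- **sink_a:** I gripped it by its outer fins with the tool tilted, turned it fins-up to match the slope and let it go on the loading part. It slid down to the stop.
- **sink_b:** I set it down once on its side, gripped it again by the outer fins and loaded it the same way.

**Last checks (wrist camera depth, scene and top pictures):**
- Both sinks are under the lips, with fin tips about 22 mm above the floor. That means bases down and fins up.
- Together they take up about 48 mm of channel, which fits two 25 mm sinks against the stop with their long sides across.
- The black box, bracket, phone and reel look to be where they were; I compared pictures only and did not measure them. The reel is partly hidden by the arm in the last top picture.
- The gripper was clear of everything, and the force readings between moves were at most a few newtons.

**What disagreed or failed:**
- **Fingertip position:** The fingertips were seen about 11 mm behind the reported TCP, not 17 mm ahead of it. My first grasp of sink_a therefore closed short without moving it, and I used the measured offset after that.
- **Joint limit:** My first approach to sink_b ran joint 4 close to its limit (2.41 of 2.42 rad), so I switched to a steeper tilt.
- **Stop position:** It measured about 2.5 mm lower along the channel than my first estimate, which did not affect the result.

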